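# Strip the nozzle rail of the seeder for washing

### The arm

A 6-joint arm with a two-finger parallel gripper is mounted at the origin on the work surface. World frame = base frame: x ahead of the robot, y to its left, z up, the work surface at z = 0. Lengths are in m, angles in rad, forces in N, time in s.
With the tool pointing down it reaches from about 0.375 to 0.925 m from the base axis. Payload 5.7 kg.
Tool frame: the origin (TCP) lies on the mounting face of the last link; the fingertips stand arm.finger_overhang ahead of it and the grasp point (between the pads) lies 163 mm ahead of it (arm.finger_overhang is the distance from the TCP to the fingertips, in m); z points along the fingers, y is the direction in which the jaws open and shut (so a half turn about z gives the same grasp; the last joint's range is limited). The gripper opens to 88 mm and grips with 3 to 60 N. Pads are 20 mm wide; open, the fingers measure 115 mm over their backs; the gripper's body (75 mm by 178 mm) begins 61 mm behind the grasp point.
Start: joints at [-1.381, 0.359, 1.51, -0, 1.272, -0.115], TCP at [0.18, -0.572, 0.405] pointing down, gripper open.
Joint ranges: [-2.97, 2.97], [-1.01, 2.36], [0.21, 2.38], [-0.96, 4.11], [0.2, 2.71], [-2.98, 2.98]. Speed limits (rad/s): [2.39, 2.39, 3.14, 3.14, 3.14, 3.14].

### API

Orientations are given as a rotation vector (axis times angle).
In Python, from station import arm gives the robot as it stands.
- The arm moves only by the tool apply_moves, never from a script. Its argument "commands" is text: rows parted by semicolons, each of 7 numbers parted by spaces: the shift along the tool's x, y, z in mm, then the turn, a rotation vector about the tool's x, y, z in degrees, then the gripper command: -1 is shut, 1 is fully open, values between are in proportion. A call has 1 to 20 rows; each row is the pose to reach, as a shift and turn from the pose commanded when the call began, along the tool's axes at that moment; what a row does not reach only later rows make up. A row lasts 1/8 s, in which the tool goes at most 62.5 mm and 10.7 degrees, less where a joint would pass 70% of its speed; a pose out of reach is approached as far as the arm can. A call with a gripper value outside its range is refused whole. The fingers move at their own pace and stop on an object; "squeeze" is the grip in N (left out, the last holds). Time passes only in rows, so rows that repeat a pose let the fingers close. It gives the time, the measured TCP pose, the force and the opening at its end, in the units of the state.
- arm.observe(): the state, without advancing time (a new reading comes with each control period).
- arm.get_image(name): name is "side" or "top" or "wrist"; returns the picture (400x640x3 uint8, red, green, blue); there is no depth.
- arm.get_calibration(name): a dict with "mtx" (3x3 intrinsics, pixels), "camera_from_world" (4x4, takes a point from world to camera coordinates); the wrist camera has in their place "tool_from_camera" (4x4, takes a point from camera to tool coordinates, whose origin is the TCP and whose axes are the flange's). Camera axes: x right, y down, z forward; pixel columns grow to the right and rows downward; lengths in m; the calibration is good to about 2 mm. The wrist camera is an equidistant fisheye: a pixel r from the principal point sees the ray r / f radians off the axis. A picture is of the moment at which its call begins: read the wrist's pose just before it. get_calibration takes no time and is no camera call.
- arm.job_done(): hands the job in, once; it reports no verdict.
The state is a dict: "time_s": time; "joint_pos": joint angles; "qvel": joint speeds; "joint_efforts": joint torques, N m; "eef_pos": TCP position; "ee_rot": TCP orientation; "wrist_force": force on the tool from outside, world axes, zero at the start; "wrist_torque": the same for the moment, N m; "finger_gap": opening from 0.0 (shut) to 1.0 (fully open).
Only numpy, scipy, OpenCV 4.12 (cv2) and the standard library are available. Lean on these libraries where they do the work, as an engineer would, in place of code of your own. Each camera call takes 0.05 s, during which the arm holds its last target.

### The job

Sowing is finished and the seed nozzles have to go to the wash. Flip both toggle clamps on the nozzle rail right up and leave them open, lift off the vacuum cap and lay it flat and lengthwise on the black mat, then stand every brass nozzle upright in the wash basket, one to a compartment. When all are in, swing the basket's carry handle up until it clicks into its upright detent, and let go of it; leave everything else on the bench where it is.

Things in the scene. Friction and masses are not known exactly. Their poses are not given: they have to be found in the camera images.
- station: Fixed red base plate (140 x 310 mm) with an aluminium nozzle rail along its y; origin on the bench under the rail's middle, x to the far side. Rail top 35 mm up; nozzles stand on it at y = +/-27, +/-81 mm between lips 4 mm high. Dark end blocks (y = +/-129) rise to 86.5 mm and carry the cap. Toggle clamps stand on 92 mm risers at x = -66, y = +/-128 mm, the operator's side.
- clamp_left (a joint): Steel arm of the toggle clamp at the station's +y end, rad. 0: level, its pad holding the cap down; 1.7: up and back past vertical, open. It moves only with its handle (handle 0.4, 0.8, 1.15 gives about 0.18, 0.82, 1.7) and is locked at handle 0. Pivot at station x -64, y 128 mm, 112 mm up; arm 58 mm long.
- clamp_right (a joint): The same arm on the clamp at the station's -y end (y = -128 mm).
- handle_left (a joint): Handle of the left clamp, rad. 0: upright (clamped); 1.15: pulled right over towards the operator (station -x), open. Pivot at station x -70, y 128 mm, 125 mm up, axis along y. Turns easily (0.1 N m at most); stays over once fully pulled.
- handle_right (a joint): Handle of the right clamp, same sense; pivot at station y = -128 mm.
- grip_left (a point): Point in the red grip of the left clamp's handle, 66 mm out from its pivot (26 mm below its end). The grip is 58 mm long (point z, away from the pivot), 16 mm wide along the hinge (point y), 20 mm along point x.
- grip_right (a point): The same point on the right clamp's handle.
- cap_grip (a point): Centre of the flat-sided black lift grip (22 mm in x, 60 mm in y, 26 mm high) over the middle of the vacuum cap, a loose aluminium bar 290 mm (y) x 40 (x) x 10 mm, 0.3 kg. The point is 33 mm above the cap's underside; grip top 46 mm. At the start the cap lies on the end blocks over the nozzles, under the clamp pads.
- nozzle1_mid (a point): Centre, half-way up (25 mm above its foot), of a brass seed nozzle 50 mm high: foot flange 38 mm dia. x 12 mm, above it a plain neck 20 mm dia. with a black seal band near the top; 0.09 kg. z points from foot to top. Stands on the rail under the cap at the start, or is absent.
- nozzle2_mid (a point): Centre, half-way up (25 mm above its foot), of a brass seed nozzle 50 mm high: foot flange 38 mm dia. x 12 mm, above it a plain neck 20 mm dia. with a black seal band near the top; 0.09 kg. z points from foot to top. Stands on the rail under the cap at the start, or is absent.
- nozzle3_mid (a point): Centre, half-way up (25 mm above its foot), of a brass seed nozzle 50 mm high: foot flange 38 mm dia. x 12 mm, above it a plain neck 20 mm dia. with a black seal band near the top; 0.09 kg. z points from foot to top. Stands on the rail under the cap at the start, or is absent.
- nozzle4_mid (a point): Centre, half-way up (25 mm above its foot), of a brass seed nozzle 50 mm high: foot flange 38 mm dia. x 12 mm, above it a plain neck 20 mm dia. with a black seal band near the top; 0.09 kg. z points from foot to top. Stands on the rail under the cap at the start, or is absent.
- basket: Loose steel wash basket, 0.85 kg, 132 mm square; origin on the bench under its middle. Inner floor 10 mm up, rim 34 mm. Crossed partitions 30 mm high along its x and y axes make four compartments 61 mm square, centred at x, y = +/-32 mm. A cheek 24 mm wide in the middle of each y side rises to 78 mm and bears the carry handle. It slides if pushed.
- bail (a joint): Folding carry handle of the basket, rad. 0: folded level towards the basket's -x side; 1.571: upright at its stop, held by a spring detent. Turns about a line along the basket's y, over its middle, 66 mm up. The spring resists (0.2 N m at most) to about 1.25, then draws it in; let go before that it falls back.
- bail_grip (a point): Centre of the blue tubular grip of the carry handle, 84 mm from the pivot line: 20 mm dia., 80 mm long along the basket's y, free to roll on its bar. Two steel side arms join it to the pivots, 72 mm either side of the basket's middle.
- mat: Black rubber mat with a yellow border line, fixed, 340 mm (its x axis) x 110 mm x 3 mm thick; origin on the bench under its middle. The vacuum cap is laid here along it.
- brush: Bystander: small hand brush lying on the bench.
- wrench: Bystander: wrench lying on the bench.
- pot_black: Bystander: empty black plastic pot, 72 mm dia., 65 mm high.
- pot_clay: Bystander: empty clay pot, 80 mm dia., 70 mm high.
- seed_jar: Bystander: closed white jar with a green cap, 66 mm dia., 85 mm high.
- label_box: Bystander: cardboard box 60 x 90 x 45 mm.
- driver: Bystander: screwdriver lying on the bench.

How it is judged:
By the outcome, as a careful person would: the job done as asked, in the order asked, and still so for the second after the job is handed in, with the robot touching nothing.
Of nozzle1, nozzle2, nozzle3, nozzle4 only 2 to 4 are there at a start; the rules pass over those that are not, and their reading is None.
At some moment in a run one of basket may be knocked a few centimetres aside while the robot is not near it.
It also fails if it takes over 210 s, if anything falls off the work surface, if the arm or the gripper's body presses on something with over 40 N, if the wrist force passes 120 N, or if a joint passes its speed limit or range.

## Working session

There is one attempt and no reset: what is moved stays moved. The work goes in short steps, Python scripts to look and compute and a tool call to move; the robot and the scene stay as the last step left them, time stands still between calls to the robot, and variables do not carry over. Pictures are saved under pics/ and viewed, and the job is handed in when it is done.

Besides the shell and the picture viewer there is one more tool, called after "Call:" by a JSON object that holds its "method" and its "body". apply_moves: Moves the arm, as the interface text tells. Its arguments: {"type":"object","properties":{"commands":{"type":"string"},"squeeze":{"type":"number"}},"required":["commands"]}

```bash
ls; mkdir -p pics; python3 - <<'E'
from station import arm
import cv2,numpy as np
s=arm.observe();print(s); print(arm.finger_overhang)
for n in ["side","top","wrist"]:
    im=arm.get_image(n);cv2.imwrite(f"pics/{n}0.png",im[:,:,::-1])
    c=arm.get_calibration(n)
    for k,v in c.items(): print(n,k,np.round(v,4).tolist())
E
```

```text
pics
{'time_s': 0.0, 'joint_pos': array([-1.38113373e+00,  3.59463436e-01,  1.51143921e+00, -2.94086383e-05,
        1.27251562e+00, -1.15114255e-01]), 'qvel': array([ 0.00150351, -0.00069812, -0.00099073, -0.00140723,  0.0002133 ,
       -0.00190374]), 'joint_efforts': array([-1.71268093e-03, -5.15374053e+01, -2.70727158e+01,  6.70590531e-02,
        3.50709970e-02, -1.48847621e-04]), 'eef_pos': array([ 0.17995645, -0.57198562,  0.40383148]), 'ee_rot': array([-3.10338156e+00, -4.76628281e-01,  1.50889382e-04]), 'wrist_force': array([ 0.05817399,  1.03131005, -0.13872224]), 'wrist_torque': array([ 0.00151357, -0.00238117, -0.01427035]), 'finger_gap': 0.9986118477900037}
0.182
side mtx [[364.6688, 0.0, 323.1035], [0.0, 364.6688, 199.8611], [0.0, 0.0, 1.0]]
side camera_from_world [[0.8819, -0.4712, 0.0173, -0.5196], [-0.2689, -0.5327, -0.8024, 0.2688], [0.3873, 0.703, -0.5965, 0.6924], [0.0, 0.0, 0.0, 1.0]]
top mtx [[478.1608, 0.0, 324.9296], [0.0, 478.1608, 195.1977], [0.0, 0.0, 1.0]]
top camera_from_world [[0.0208, -0.9996, 0.0172, -0.0179], [-0.9894, -0.023, -0.1437, 0.5747], [0.144, -0.014, -0.9895, 1.4695], [0.0, 0.0, 0.0, 1.0]]
wrist mtx [[309.7069, 0.0, 320.3132], [0.0, 309.7069, 197.8105], [0.0, 0.0, 1.0]]
wrist tool_from_camera [[-0.0003, -0.9662, -0.2579, 0.0708], [1.0, -0.0004, 0.0002, 0.0004], [-0.0003, -0.2579, 0.9662, 0.0213], [0.0, 0.0, 0.0, 1.0]]
```

View pics/top0.png

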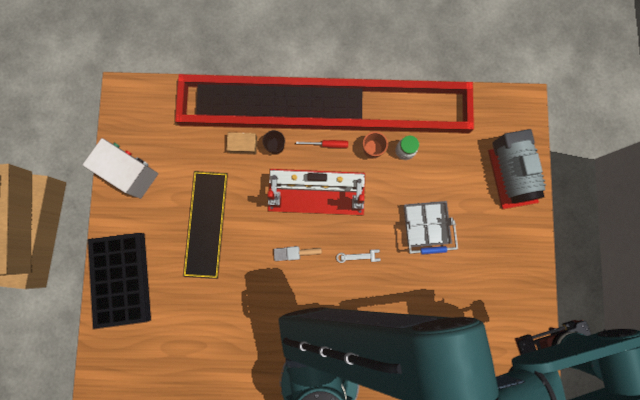

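View pics/side0.png

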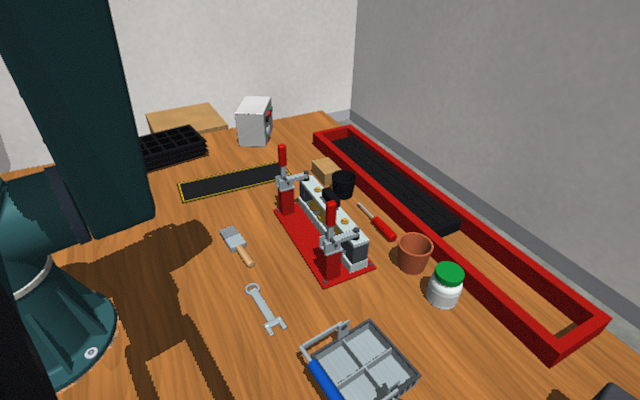

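View pics/wrist0.png

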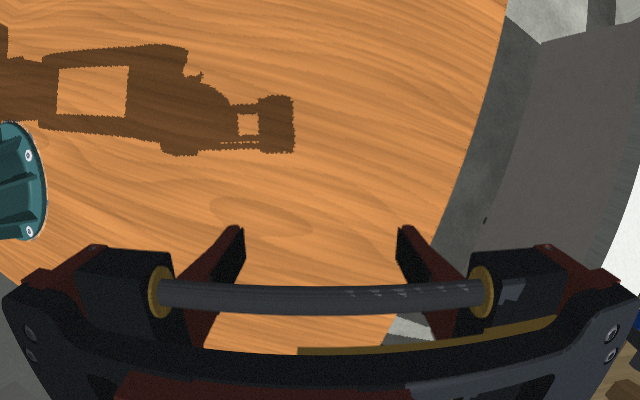

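```bash
cat > h.py <<'E'
import numpy as np,cv2
from scipy.spatial.transform import Rotation as R
from station import arm
def cam(n):
    c=arm.get_calibration(n);K=np.array(c["mtx"])
    return K,c
def ray(n,px,T=None):
    K,c=cam(n);u,v=px
    d=np.array([(u-K[0,2])/K[0,0],(v-K[1,2])/K[1,1],1.])
    if n=="wrist":
        x,y=d[0],d[1];r=np.hypot(x,y);k=np.sin(r)/r if r>1e-9 else 1.
        d=np.array([x*k,y*k,np.cos(r)])
        M=T@np.array(c["tool_from_camera"])
    else: M=np.linalg.inv(np.array(c["camera_from_world"]))
    d=M[:3,:3]@d
    return M[:3,3],d/np.linalg.norm(d)
def onz(n,px,z,T=None):
    o,d=ray(n,px,T);return o+d*(z-o[2])/d[2]
def tcp(s=None):
    s=s or arm.observe();T=np.eye(4);T[:3,:3]=R.from_rotvec(s["ee_rot"]).as_matrix();T[:3,3]=s["eef_pos"];return T
def proj(n,p,T=None):
    K,c=cam(n);p=np.append(p,1)
    if n=="wrist":
        q=np.linalg.inv(T@np.array(c["tool_from_camera"]))@p
        r=np.hypot(q[0],q[1]);th=np.arctan2(r,q[2]);k=th/r if r>1e-9 else 0
        return K[0,0]*q[0]*k+K[0,2],K[1,1]*q[1]*k+K[1,2]
    q=np.array(c["camera_from_world"])@p
    q=K@q[:3];return q[:2]/q[2]
def tri(rays):
    A=np.zeros((3,3));b=np.zeros(3)
    for o,d in rays:
        P=np.eye(3)-np.outer(d,d);A+=P;b+=P@o
    p=np.linalg.solve(A,b);return p,[np.linalg.norm(np.cross(p-o,d)) for o,d in rays]
def snap(n,name):
    T=tcp();im=arm.get_image(n)[:,:,::-1].copy();cv2.imwrite(f"pics/{name}.png",im);np.save(f"pics/{name}.npy",T);return im,T
def crop(src,dst,x0,y0,x1,y1,k):
    im=cv2.imread(f"pics/{src}.png")[y0:y1,x0:x1];cv2.imwrite(f"pics/{dst}.png",cv2.resize(im,None,fx=k,fy=k,interpolation=cv2.INTER_CUBIC))
E
python3 - <<'E'
from h import *
crop("top0","t1",180,160,300,290,4)
crop("top0","t2",255,160,385,225,6)
crop("top0","t3",380,190,470,265,8)
crop("side0","s1",260,130,400,300,3.5)
hsv=cv2.cvtColor(cv2.imread("pics/top0.png"),cv2.COLOR_BGR2HSV)
E
```

```text
(no output)
```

View pics/t2.png

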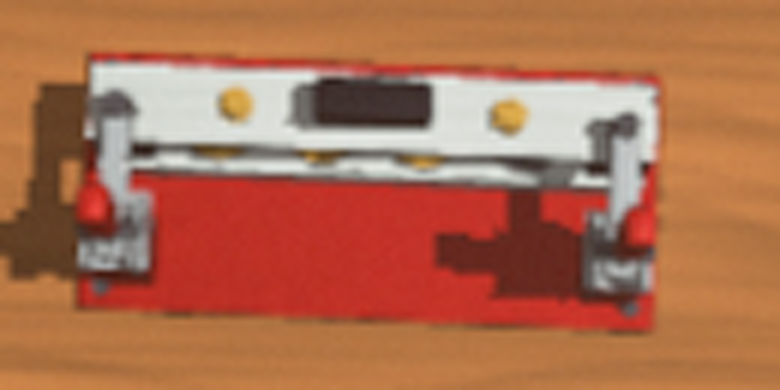

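View pics/t3.png

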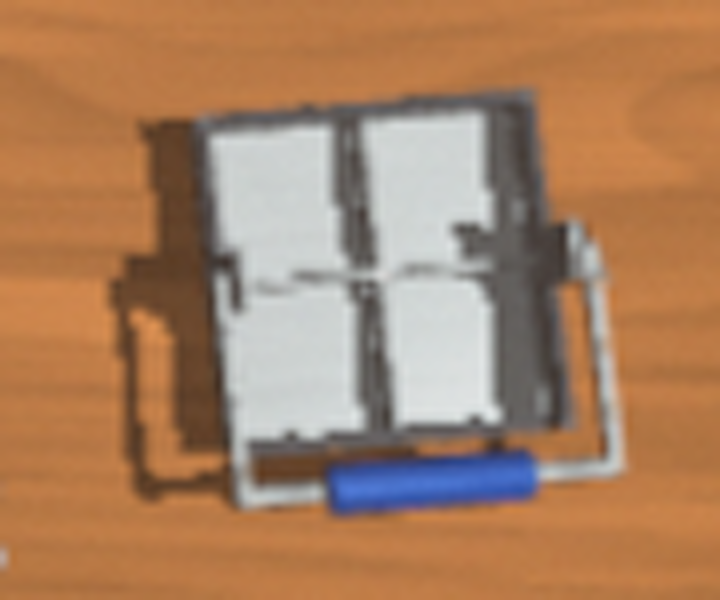

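View pics/s1.png

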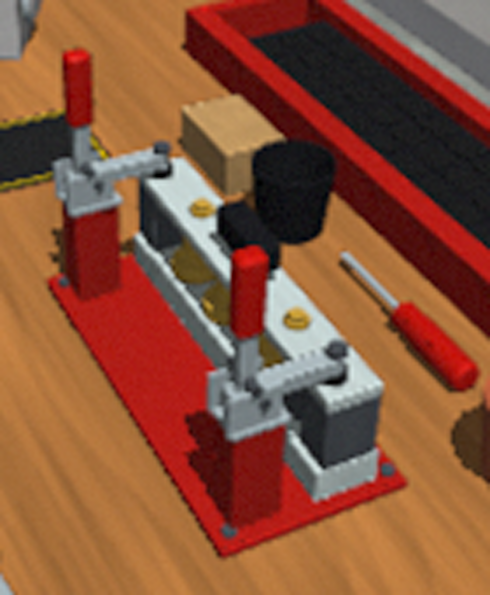

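```bash
cat >> h.py <<'E'
G=0.163
def down(yaw):
    # tool z down; tool y (jaw axis) direction at world angle yaw
    y=np.array([np.cos(yaw),np.sin(yaw),0]);z=np.array([0,0,-1.]);x=np.cross(y,z)
    return np.column_stack([x,y,z])
def rel(p,Rw,T=None):
    """shift mm / turn deg in current tool axes to place the GRASP point at p with orientation Rw"""
    T=tcp() if T is None else T
    t=np.array(p)-Rw[:,2]*G
    sh=T[:3,:3].T@(t-T[:3,3])*1000
    tu=np.degrees(R.from_matrix(T[:3,:3].T@Rw).as_rotvec())
    return np.round(sh,1),np.round(tu,2)
E
python3 - <<'E'
from h import *
T=tcp();print(T.round(3))
for z in (0.006,):
  c=np.array([onz("top",p,z) for p in [(270,169.2),(364.7,172.5),(364.2,215),(268,211.3)]])
  print(c.round(3)); print("c",c.mean(0), [np.linalg.norm(c[i]-c[i-1]).round(3) for i in range(4)])
for n in("top","side"):
  im=cv2.imread(f"pics/{n}0.png");hsv=cv2.cvtColor(im,cv2.COLOR_BGR2HSV)
  m=((hsv[...,0]>100)&(hsv[...,0]<130)&(hsv[...,1]>120)&(hsv[...,2]>70)).astype(np.uint8)
  k,l,st,ce=cv2.connectedComponentsWithStats(m)
  for i in range(1,k):
    if st[i,4]>30: print(n,st[i],ce[i])
  m=((hsv[...,0]>22)&(hsv[...,0]<33)&(hsv[...,1]>150)&(hsv[...,2]>120)).astype(np.uint8)
  k,l,st,ce=cv2.connectedComponentsWithStats(m)
  for i in range(1,k):
    if st[i,4]>30: print(n,'yel',st[i],ce[i])
# mat yellow outer corners
ys,xs=np.nonzero(m);
# grips: side centers approx of red grip
for top,side in (((255+95/6,160+200/6),(260+77/3.5,130+88/3.5)),((255+640/6,160+225/6),(260+249/3.5,130+293/3.5))):
  print(tri([ray("top",top),ray("side",side)]))
E
```

```text
[[ 0.954  0.3   -0.     0.18 ]
 [ 0.3   -0.954  0.001 -0.572]
 [ 0.    -0.001 -1.     0.404]
 [ 0.     0.     0.     1.   ]]
[[ 0.661  0.175  0.006]
 [ 0.658 -0.134  0.006]
 [ 0.519 -0.134  0.006]
 [ 0.524  0.176  0.006]]
c [0.59041312 0.020837   0.006     ] [np.float64(0.138), np.float64(0.309), np.float64(0.139), np.float64(0.31)]
top [421 247  26   7 129] [433.4496124  249.64341085]
top yel [184 172  43 106 463] [204.77105832 226.94168467]
side [307 359  37  41 582] [323.93298969 380.42439863]
side yel [186 181  83  20  90] [227.02222222 190.55555556]
side yel [178 183   7  19  38] [180.78947368 191.65789474]
(array([0.55359436, 0.15163114, 0.18698492]), [np.float64(0.0020478003231155432), np.float64(0.00204780032311562)])
(array([ 0.54780539, -0.10738583,  0.18906493]), [np.float64(0.0015877283150086492), np.float64(0.0015877283150086759)])
```

View pics/t1.png

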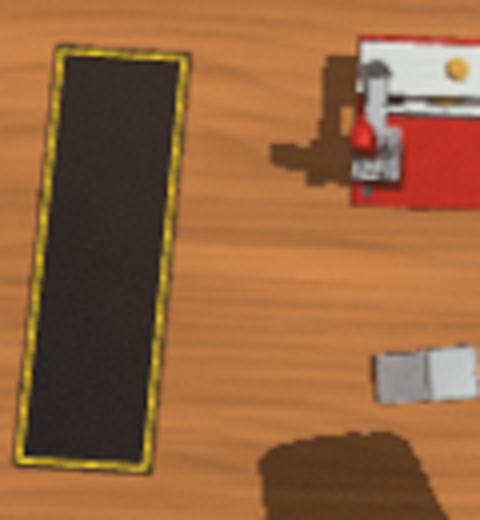

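```bash
python3 - <<'E'
from h import *
a=np.radians(-90-1.2)
print(rel((0.5,0.02,0.33),down(a)))
for z in (0.003,):
  c=np.array([onz("top",(180+p[0]/4,160+p[1]/4),z) for p in [(58,44),(189,53),(150,473),(14,464)]])
  print(c.round(3)); print("mat",c.mean(0), [np.linalg.norm(c[i]-c[i-1]).round(3) for i in range(4)])
  d=(c[0]+c[1]-c[2]-c[3]);print(np.degrees(np.arctan2(d[1],d[0])))
E
```

```text
(array([ 482.9, -468.9,  -88.2]), array([-0.08,  0.  , 18.66]))
[[0.65  0.42  0.003]
 [0.645 0.313 0.003]
 [0.308 0.327 0.003]
 [0.313 0.434 0.003]]
mat [0.47924531 0.37359394 0.003     ] [np.float64(0.337), np.float64(0.107), np.float64(0.337), np.float64(0.107)]
-2.3897519143007826
```

Call:
{"method": "apply_moves", "body": {"commands": "0 0 -88 0 0 0 -1;160 -150 -88 0 0 6 -1;320 -310 -88 0 0 12 -1;483 -469 -88 0 0 18.7 -1;483 -469 -88 0 0 18.7 -1;483 -469 -88 0 0 18.7 -1;483 -469 -88 0 0 18.7 -1;483 -469 -88 0 0 18.7 -1;483 -469 -88 0 0 18.7 -1;483 -469 -88 0 0 18.7 -1;483 -469 -88 0 0 18.7 -1;483 -469 -88 0 0 18.7 -1;483 -469 -88 0 0 18.7 -1;483 -469 -88 0 0 18.7 -1;483 -469 -88 0 0 18.7 -1;483 -469 -88 0 0 18.7 -1"}}

```text
time_s: 2.15
eef_pos: [0.4997, 0.0189, 0.4927]
ee_rot: [3.141, -0.037, -0.0]
wrist_force: [0.1, 0.7, -0.9]
finger_gap: 0.004
```

```bash
python3 - <<'E'
from h import *
im,T=snap("wrist","w1");print(T.round(4))
E
```

```text
[[ 9.997e-01 -2.350e-02 -1.000e-04  4.997e-01]
 [-2.350e-02 -9.997e-01 -1.000e-04  1.890e-02]
 [-1.000e-04  1.000e-04 -1.000e+00  4.927e-01]
 [ 0.000e+00  0.000e+00  0.000e+00  1.000e+00]]
```

View pics/w1.png

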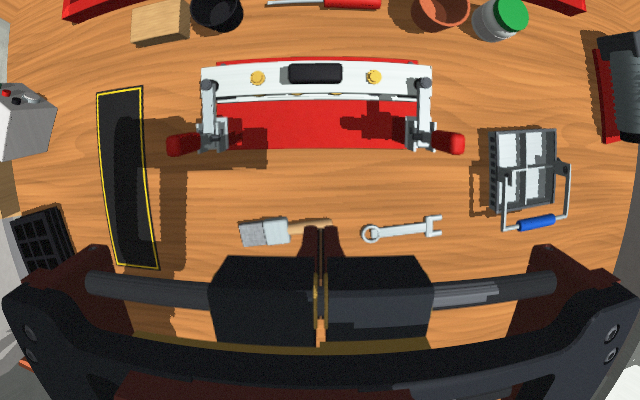

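```bash
python3 - <<'E'
from h import *
crop("w1","w1a",190,50,450,165,3)
crop("w1","w1b",470,110,600,245,4.4)
E
```

```text
(no output)
```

View pics/w1a.png

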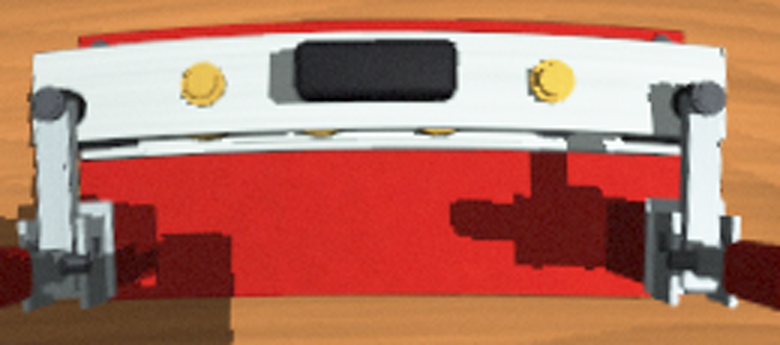

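View pics/w1b.png

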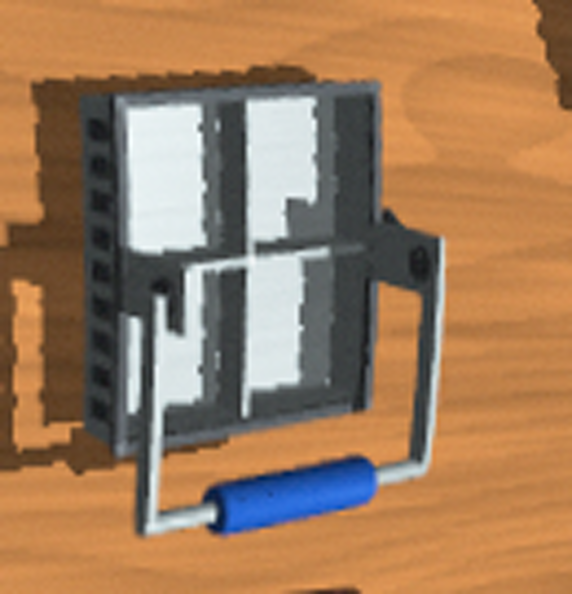

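```bash
python3 - <<'E'
from h import *
T=np.load("pics/w1.npy")
q=lambda p:(190+p[0]/3,50+p[1]/3)
for px,z in [((376,71),.1325),((297,71),.1325),((455,71),.1325)]:
    print(onz("wrist",q(px),z,T).round(4))
# cap top corners far-left, far-right
a=onz("wrist",q((34,53)),.0965,T);b=onz("wrist",q((727,47)),.0965,T);print(a.round(4),b.round(4),np.linalg.norm(a-b),np.degrees(np.arctan2(-(a-b)[0],(a-b)[1])))
# plate near edge corners? far corners z=.006
# clamp pad bolts tops
a=onz("wrist",q((48,101)),.12,T);b=onz("wrist",q((704,98)),.12,T);print(a.round(4),b.round(4),np.linalg.norm(a-b),np.degrees(np.arctan2(-(a-b)[0],(a-b)[1])))
c=onz("top",(255+373/6,160+103/6),.1325);print(c)
q=lambda p:(470+p[0]/4.4,110+p[1]/4.4)
cs=[onz("wrist",q(p),.034,T) for p in [(122,95),(381,83),(367,408),(118,455)]]
print(np.round(cs,4)); print([np.linalg.norm(cs[i]-cs[i-1]).round(4) for i in range(4)],np.mean(cs,0))
print("grip",onz("wrist",q((216,508)),.07,T),onz("wrist",q((368,480)),.07,T))
q=lambda p:(380+p[0]/8,190+p[1]/8)
cs=[onz("top",q(p),.034) for p in [(200,118),(535,93),(572,427),(222,450)]]
print("top",np.round(cs,4)); print([np.linalg.norm(cs[i]-cs[i-1]).round(4) for i in range(4)],np.mean(cs,0))
print("grip",onz("top",q((329,490)),.07),onz("top",q((537,475)),.07))
E
```

```text
[0.6184 0.0212 0.1325]
[0.6195 0.0496 0.1325]
[ 0.6179 -0.0072  0.1325]
[0.6425 0.1641 0.0965] [ 0.6372 -0.1241  0.0965] 0.28817020076472655 -1.0373890387491067
[0.6178 0.1493 0.12  ] [ 0.6119 -0.105   0.12  ] 0.25433798488849246 -1.3336724676322582
[0.61553075 0.02032305 0.1325    ]
[[ 0.5549 -0.262   0.034 ]
 [ 0.5682 -0.3947  0.034 ]
 [ 0.4343 -0.4064  0.034 ]
 [ 0.4198 -0.2745  0.034 ]]
[np.float64(0.1357), np.float64(0.1334), np.float64(0.1344), np.float64(0.1327)] [ 0.4943133  -0.33441526  0.034     ]
grip [ 0.409617   -0.29989263  0.07      ] [ 0.41612146 -0.37930726  0.07      ]
top [[ 0.5513 -0.2603  0.034 ]
 [ 0.5644 -0.3941  0.034 ]
 [ 0.4322 -0.4066  0.034 ]
 [ 0.4203 -0.2685  0.034 ]]
[np.float64(0.1313), np.float64(0.1344), np.float64(0.1328), np.float64(0.1385)] [ 0.49205706 -0.332369    0.034     ]
grip [ 0.40442389 -0.30268518  0.07      ] [ 0.41183131 -0.38265575  0.07      ]
```

```bash
cat >> h.py <<'E'
SO=np.array([.6183,.0212]);SY=np.radians(-1.2)
def st(x,y,z): # station mm -> world
    c,s=np.cos(SY),np.sin(SY);return np.array([SO[0]+(c*x-s*y)/1e3,SO[1]+(s*x+c*y)/1e3,z/1e3])
E
python3 - <<'E'
from h import *
Rw=down(SY-np.pi/2)
print(rel(st(-35,128,270),Rw),rel(st(-35,128,219),Rw))
E
```

```text
(array([  83.2, -132.8,   59.7]), array([-0.  ,  0.  , -0.14])) (array([  83.2, -132.8,  110.7]), array([-0.  ,  0.  , -0.14]))
```

Call:
{"method": "apply_moves", "body": {"commands": "83 -133 60 0 0 0 -1;83 -133 60 0 0 0 -1;83 -133 60 0 0 0 -1;83 -133 111 0 0 0 -1;83 -133 111 0 0 0 -1;83 -133 111 0 0 0 -1"}}

```text
time_s: 2.95
eef_pos: [0.5862, 0.1505, 0.383]
ee_rot: [-3.141, 0.035, -0.001]
wrist_force: [0.3, 0.6, 0.7]
finger_gap: 0.005
```

```bash
python3 - <<'E'
from h import *
im,T=snap("wrist","w2");snap("side","s2");print(T.round(4)[:3,3], rel(st(-35,128,219),down(SY-np.pi/2)))
crop("s2","s2a",220,120,400,300,3)
E
```

```text
[0.5862 0.1505 0.383 ] (array([-0.6,  0.7,  2. ]), array([-0.04, -0.2 , -0.09]))
```

View pics/s2a.png

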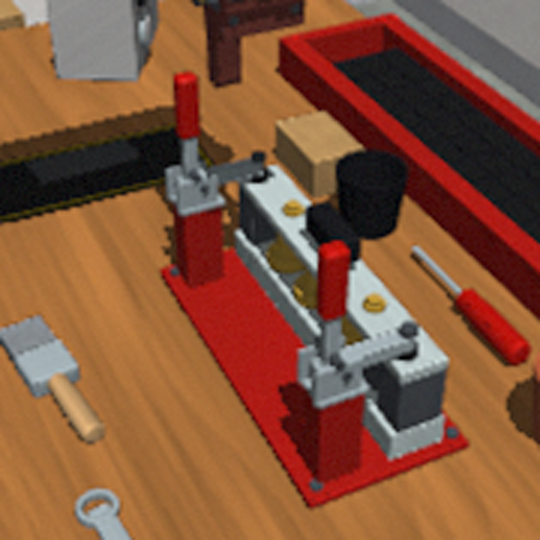

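View pics/w2.png

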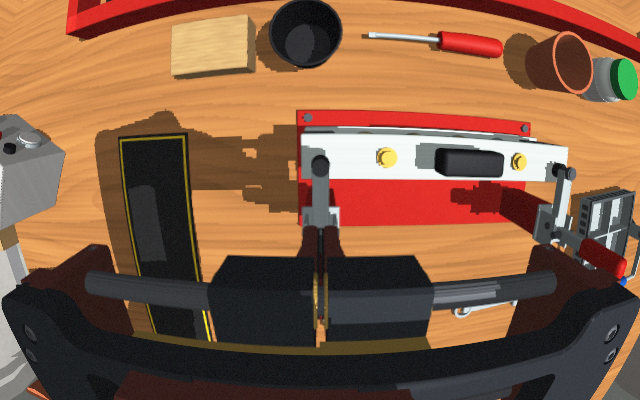

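Call:
{"method": "apply_moves", "body": {"commands": "-15 0 0 0 0 0 -1;-30 0 0 0 0 0 -1;-45 0 2 0 0 0 -1;-58 0 8 0 0 0 -1;-72 0 15 0 0 0 -1;-78 0 21 0 0 0 -1;-83 0 26 0 0 0 -1;-87 0 32 0 0 0 -1;-90 0 36 0 0 0 -1;-91 0 39 0 0 0 -1;-91 0 39 0 0 0 -1"}}

```text
time_s: 4.42
eef_pos: [0.4963, 0.1531, 0.3458]
ee_rot: [-3.141, 0.034, -0.008]
wrist_force: [-4.9, -3.0, 24.9]
finger_gap: 0.004
```

```bash
python3 - <<'E'
from h import *
im,T=snap("wrist","w3");snap("side","s3");print(T.round(4)[:3,3],arm.observe()["wrist_force"])
crop("s3","s3a",220,120,400,300,3)
E
```

```text
[0.4963 0.1531 0.3458] [-3.27470182 -1.82392896 24.58017352]
```

View pics/s3a.png

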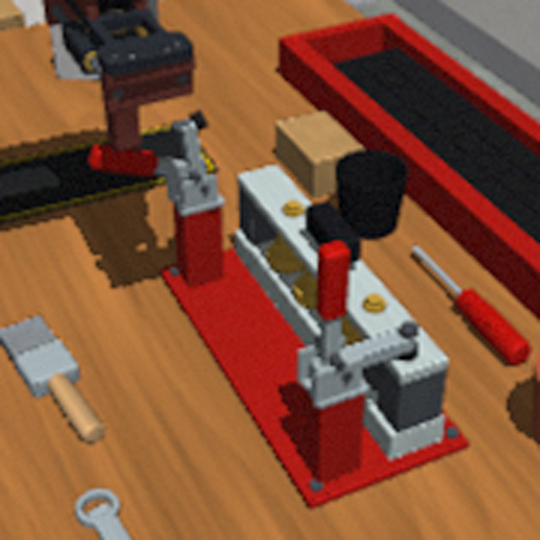

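Call:
{"method": "apply_moves", "body": {"commands": "0 0 -50 0 0 0 -1;0 0 -100 0 0 0 -1;91 60 -100 0 0 0 -1;91 120 -100 0 0 0 -1;91 180 -100 0 0 0 -1;91 256 -100 0 0 0 -1;91 256 -100 0 0 0 -1;91 256 -100 0 0 0 -1;91 256 -39 0 0 0 -1;91 256 -39 0 0 0 -1;91 256 -39 0 0 0 -1"}}

```text
time_s: 5.9
eef_pos: [0.5808, -0.104, 0.3828]
ee_rot: [-3.141, 0.032, -0.001]
wrist_force: [0.2, 0.1, 1.1]
finger_gap: 0.006
```

```bash
python3 - <<'E'
from h import *
im,T=snap("wrist","w4");snap("side","s4");print(T.round(4)[:3,3], rel(st(-35,-128,219),down(SY-np.pi/2)))
crop("s4","s4a",220,120,400,300,3)
E
```

```text
[ 0.5808 -0.104   0.3828] (array([-0.7,  1.7,  1.9]), array([ 0.04, -0.19,  0.01]))
```

View pics/s4a.png

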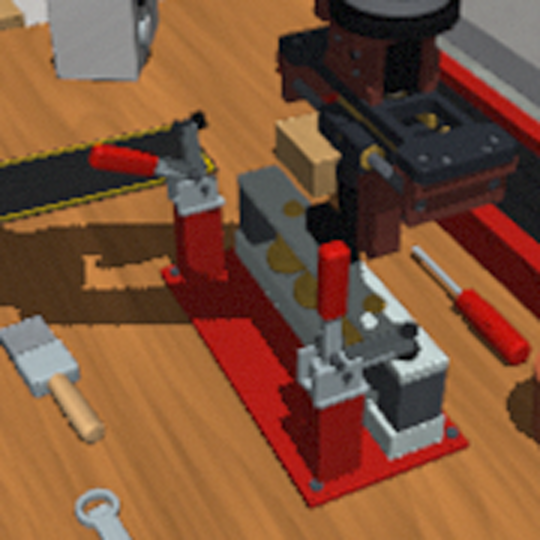

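View pics/w4.png

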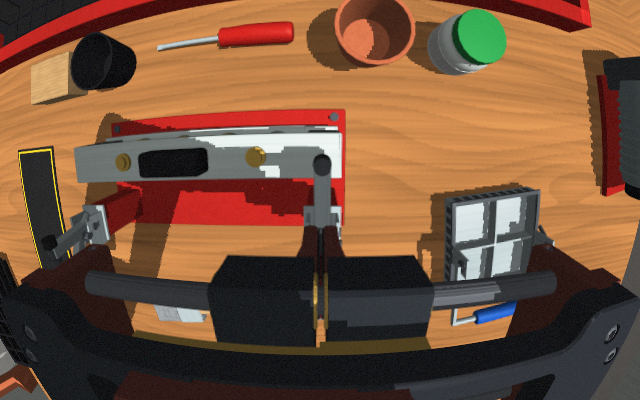

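The left clamp stays open (arm up), and the fingers stand before the right handle, in line with its arm at (322,215). Same push on the right.

Call:
{"method": "apply_moves", "body": {"commands": "-15 1 0 0 0 0 -1;-30 1 0 0 0 0 -1;-45 1 2 0 0 0 -1;-58 1 8 0 0 0 -1;-72 1 15 0 0 0 -1;-78 1 21 0 0 0 -1;-83 1 26 0 0 0 -1;-87 1 32 0 0 0 -1;-90 1 36 0 0 0 -1;-91 1 39 0 0 0 -1;-91 1 39 0 0 0 -1"}}

```text
time_s: 7.38
eef_pos: [0.4908, -0.1039, 0.346]
ee_rot: [3.141, -0.034, 0.008]
wrist_force: [-3.5, 4.8, 27.3]
finger_gap: 0.005
```

Call:
{"method": "apply_moves", "body": {"commands": "0 0 -50 0 0 0 -1;0 0 -150 0 0 0 -1;20 0 -150 0 0 0 0.2;20 -128 -150 0 0 0 0.2;20 -128 -150 0 0 0 0.2;20 -128 -150 0 0 0 0.2;20 -128 -150 0 0 0 0.2;20 -128 -150 0 0 0 0.2"}}

```text
time_s: 8.38
eef_pos: [0.5123, 0.0226, 0.4925]
ee_rot: [3.141, -0.036, -0.0]
wrist_force: [0.5, -0.5, 0.3]
finger_gap: 0.594
```

```bash
python3 - <<'E'
from h import *
im,T=snap("wrist","w5");snap("side","s5");print(T.round(4)[:3,3],arm.observe()["finger_gap"])
crop("s5","s5a",220,120,400,300,3)
E
```

```text
[0.5123 0.0226 0.4925] 0.6015831258420928
```

View pics/s5a.png

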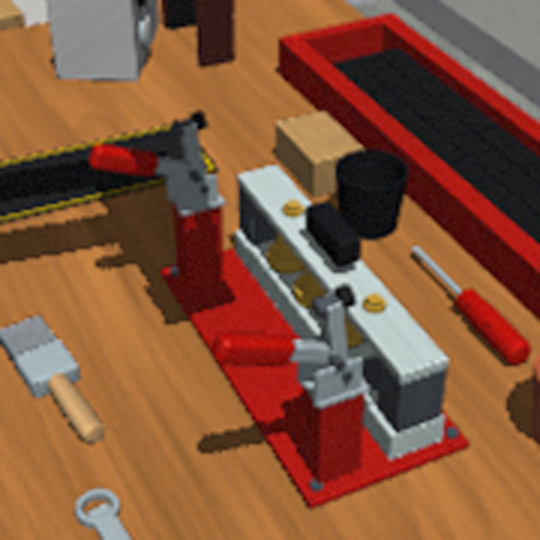

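View pics/w5.png

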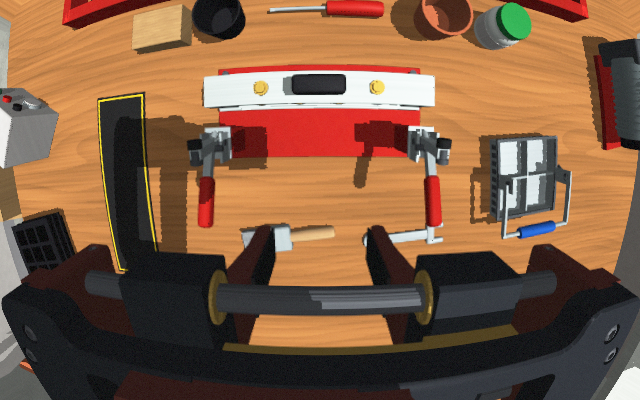

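```bash
python3 - <<'E'
from h import *
print(arm.observe()["joint_pos"].round(3))
T=np.load("pics/w5.npy")
crop("w5","w5a",190,50,450,165,3)
print(rel([.617,.0212,.20],down(SY)))
E
```

```text
[-0.091  0.16   1.567 -0.     1.416  1.503]
(array([104.8,  -1.2, 129.5]), array([-0.000e+00,  2.000e-02, -9.015e+01]))
```

View pics/w5a.png

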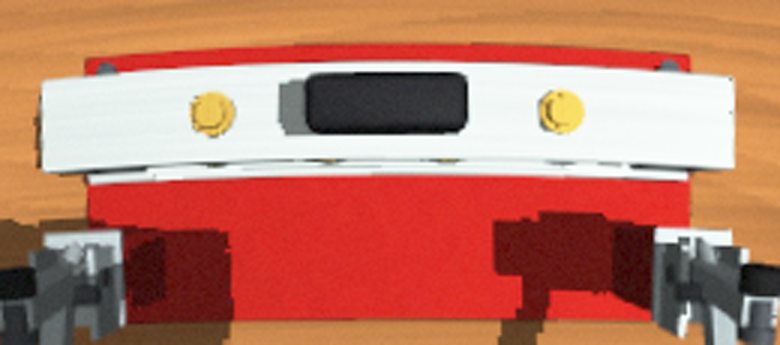

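Call:
{"method": "apply_moves", "body": {"commands": "105 -1 60 0 0 -10 0.3;105 -1 130 0 0 -20 0.3;105 -1 130 0 0 -30 0.3;105 -1 130 0 0 -40 0.3;105 -1 130 0 0 -50 0.3;105 -1 130 0 0 -60 0.3;105 -1 130 0 0 -70 0.3;105 -1 130 0 0 -80 0.3;105 -1 130 0 0 -90.2 0.3;105 -1 130 0 0 -90.2 0.3;105 -1 130 0 0 -90.2 0.3;105 -1 130 0 0 -90.2 0.3"}}

```text
time_s: 9.98
eef_pos: [0.6172, 0.0222, 0.3626]
ee_rot: [-2.244, -2.199, -0.0]
wrist_force: [-0.0, 0.9, 0.6]
finger_gap: 0.653
```

```bash
python3 - <<'E'
from h import *
q=lambda p:(190+p[0]/3,50+p[1]/3)
T=np.load("pics/w5.npy");print(onz("wrist",q((387,102)),.1325,T),onz("wrist",q((307,102)),.1325,T),onz("wrist",q((466,102)),.1325,T))
im,T=snap("wrist","w6");print(T.round(4)[:3,3],arm.observe()["finger_gap"])
for x in(.617,.6185):print(rel([x,.0212,.1195],down(SY)))
E
```

```text
[0.61840861 0.0207749  0.1325    ] [0.6194079  0.04950649 0.1325    ] [ 0.61801799 -0.00759262  0.1325    ]
[0.6172 0.0222 0.3626] 0.651275812205763
(array([-1.1, -0.1, 80.2]), array([-0.  , -0.  ,  0.06]))
(array([-1.1,  1.4, 80.2]), array([-0.  , -0.  ,  0.06]))
```

View pics/w6.png

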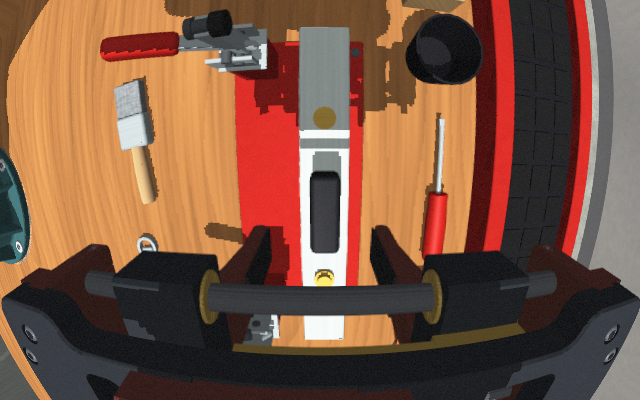

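Call:
{"method": "apply_moves", "body": {"commands": "-1 1 40 0 0 0 0.1;-1 1 79 0 0 0 0.1;-1 1 79 0 0 0 0.1;-1 1 79 0 0 0 0.1;-1 1 79 0 0 0 -1;-1 1 79 0 0 0 -1;-1 1 79 0 0 0 -1;-1 1 79 0 0 0 -1;-1 1 79 0 0 0 -1;-1 1 79 0 0 0 -1;-1 1 79 0 0 0 -1;-1 1 79 0 0 0 -1", "squeeze": 40}}

```text
time_s: 11.52
eef_pos: [0.6184, 0.0215, 0.2845]
ee_rot: [2.241, 2.201, 0.001]
wrist_force: [-0.7, -1.3, 6.8]
finger_gap: 0.248
```

Call:
{"method": "apply_moves", "body": {"commands": "0 0 -20 0 0 0 -1;0 0 -50 0 0 0 -1;0 0 -90 0 0 0 -1;0 0 -140 0 0 0 -1;0 0 -140 0 0 0 -1;0 0 -140 0 0 0 -1"}}

```text
time_s: 12.28
eef_pos: [0.6173, 0.0215, 0.4221]
ee_rot: [-2.24, -2.2, 0.003]
wrist_force: [-0.6, -0.4, -4.0]
finger_gap: 0.246
```

```bash
python3 - <<'E'
from h import *
im,T=snap("wrist","w7");snap("side","s7");snap("top","t7");print(T.round(4)[:3,3],arm.observe()["finger_gap"],arm.observe()["wrist_force"])
a=np.radians(90-2.4)
for z in (.18,.037):print(rel([.479,.3736,z],down(a)))
E
```

```text
[0.6173 0.0215 0.4221] 0.24886605689744415 [-0.1312483  -0.50718729 -3.46665751]
(array([ 349.5, -144.3,   79. ]), array([ -0.19,  -0.21, -88.64]))
(array([ 349.5, -143.7,  222. ]), array([ -0.19,  -0.21, -88.64]))
```

View pics/s7.png

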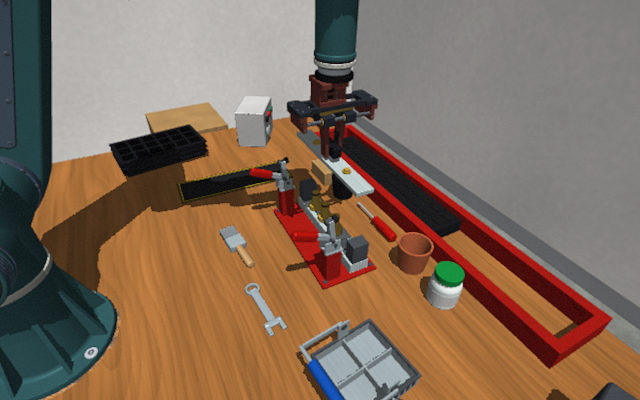

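View pics/w7.png

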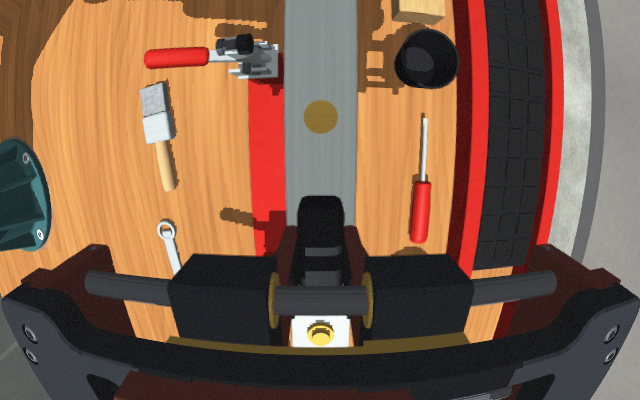

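Call:
{"method": "apply_moves", "body": {"commands": "40 -15 0 0 0 -10 -1;80 -30 0 0 0 -20 -1;120 -45 0 0 0 -30 -1;160 -60 0 0 0 -40 -1;200 -75 0 0 0 -50 -1;240 -95 0 0 0 -60 -1;280 -115 0 0 0 -70 -1;320 -130 0 0 0 -80 -1;349.5 -144 0 0 0 -88.6 -1;349.5 -144 30 0 0 -88.6 -1;349.5 -144 79 0 0 -88.6 -1;349.5 -144 130 0 0 -88.6 -1;349.5 -144 180 0 0 -88.6 -1;349.5 -144 180 0 0 -88.6 -1;349.5 -144 180 0 0 -88.6 -1"}}

```text
time_s: 14.3
eef_pos: [0.4809, 0.3738, 0.2444]
ee_rot: [0.067, 3.14, 0.001]
wrist_force: [1.3, 0.1, -3.8]
finger_gap: 0.249
```

```bash
python3 - <<'E'
from h import *
im,T=snap("wrist","w8");snap("side","s8");print(T.round(4)[:3,3],arm.observe()["finger_gap"],arm.observe()["wrist_force"])
print(rel([.479,.3736,.038],down(np.radians(90-2.4))))
E
```

```text
[0.4809 0.3738 0.2444] 0.24735269712147498 [ 0.24662433  0.34701883 -3.42457433]
(array([ 2.6, -0.8, 44.9]), array([ 0.13,  0.19, -0.04]))
```

View pics/w8.png

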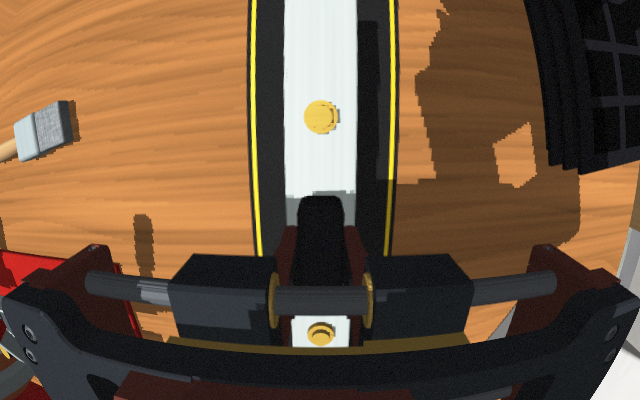

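View pics/s8.png

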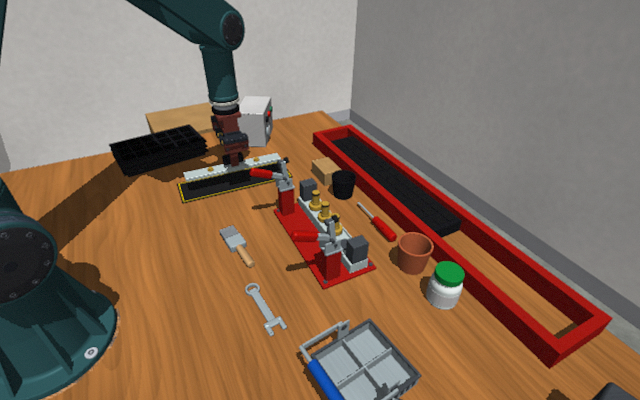

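Call:
{"method": "apply_moves", "body": {"commands": "2 -1 20 0 0 0 -1;2 -1 36 0 0 0 -1;2 -1 41 0 0 0 -1;2 -1 43 0 0 0 -1;2 -1 44 0 0 0 -1;2 -1 45 0 0 0 -1;2 -1 45 0 0 0 -1"}}

```text
time_s: 15.28
eef_pos: [0.4785, 0.3727, 0.2009]
ee_rot: [0.067, 3.14, 0.001]
wrist_force: [-2.8, -3.5, 12.1]
finger_gap: 0.248
```

Call:
{"method": "apply_moves", "body": {"commands": "0 0 0 0 0 0 0;0 0 0 0 0 0 0;0 0 0 0 0 0 0;0 0 0 0 0 0 0;0 0 -30 0 0 0 0;0 0 -70 0 0 0 0;0 0 -120 0 0 0 0;0 0 -170 0 0 0 0;0 0 -170 0 0 0 0"}}

```text
time_s: 16.4
eef_pos: [0.4797, 0.3735, 0.3732]
ee_rot: [0.067, 3.134, 0.008]
wrist_force: [0.3, -0.5, 0.6]
finger_gap: 0.495
```

```bash
python3 - <<'E'
from h import *
im,T=snap("wrist","w9");snap("side","s9");snap("top","t9")
print(T.round(4)[:3,3])
crop("s9","s9a",220,120,440,300,3.5)
print(rel([.45,.02,.33],down(SY)))
E
```

```text
[0.4797 0.3735 0.3732]
(array([  13.1, -353.3, -125. ]), array([-1.000e-01, -3.000e-02,  8.876e+01]))
```

View pics/w9.png

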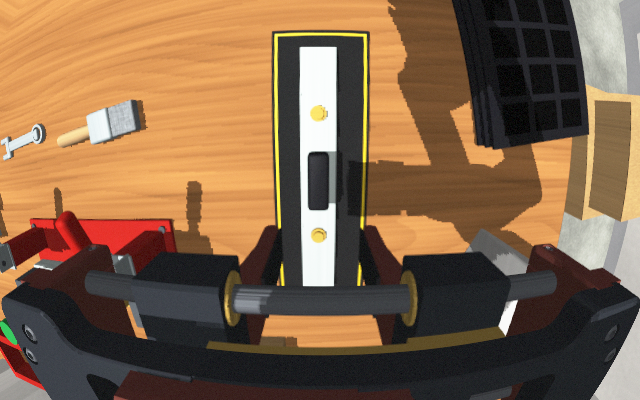

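View pics/s9a.png

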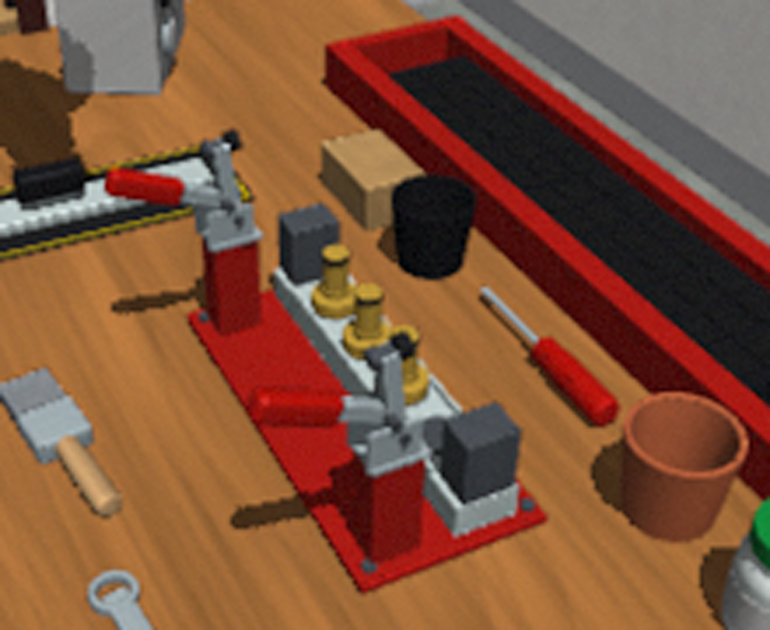

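View pics/t9.png

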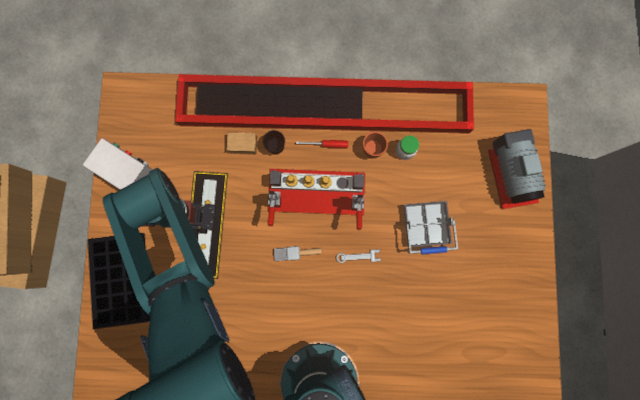

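```bash
python3 - <<'E'
from h import *
print(rel([.68,.05,.25],down(SY+np.pi/2)))
E
```

```text
(array([-215.5, -313.4,  -45.3]), array([-0.05, -0.08, -1.24]))
```

Call:
{"method": "apply_moves", "body": {"commands": "0 -40 -45 0 0 -1.2 0;-50 -100 -45 0 0 -1.2 0;-100 -160 -45 0 0 -1.2 0;-150 -220 -45 0 0 -1.2 0;-200 -280 -45 0 0 -1.2 0;-215 -313 -45 0 0 -1.2 0;-215 -313 -45 0 0 -1.2 0;-215 -313 -45 0 0 -1.2 0;-215 -313 -45 0 0 -1.2 0"}}

```text
time_s: 17.68
eef_pos: [0.6792, 0.0512, 0.4118]
ee_rot: [-0.034, -3.138, -0.001]
wrist_force: [-0.4, 0.3, 0.5]
finger_gap: 0.499
```

```bash
python3 - <<'E'
from h import *
im,T=snap("wrist","w10");snap("top","t10");print(T.round(4))
def brass(im,lo=60):
    h=cv2.cvtColor(im,cv2.COLOR_BGR2HSV)
    return ((h[...,0]>17)&(h[...,0]<30)&(h[...,1]>110)&(h[...,2]>lo)).astype(np.uint8)
crop("t9","t9a",260,160,380,230,6)
E
```

```text
[[-9.998e-01  2.180e-02 -3.700e-03  6.792e-01]
 [ 2.180e-02  9.998e-01  8.000e-04  5.120e-02]
 [ 3.700e-03  8.000e-04 -1.000e+00  4.118e-01]
 [ 0.000e+00  0.000e+00  0.000e+00  1.000e+00]]
```

View pics/w10.png

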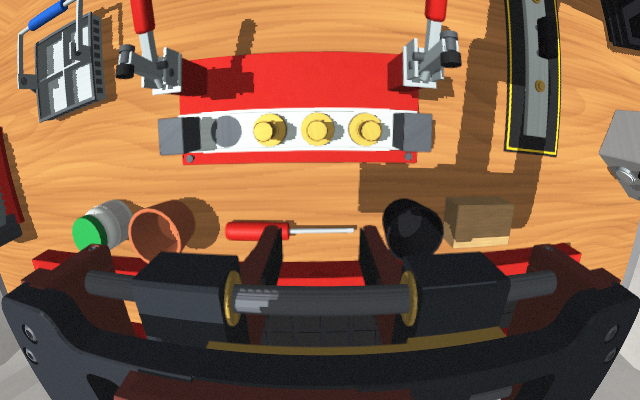

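View pics/t9a.png

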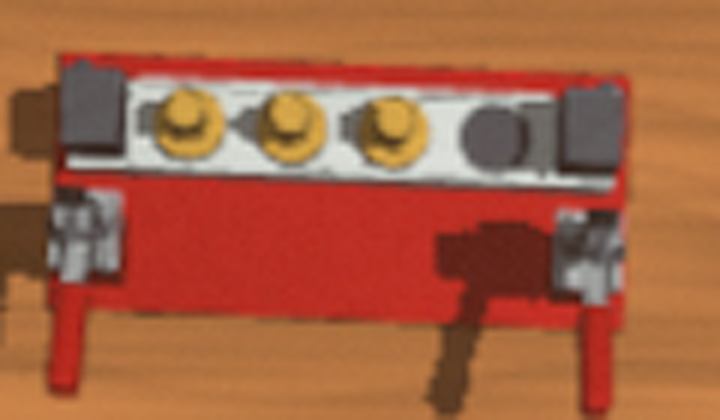

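```bash
python3 - <<'E'
from h import *
crop("w10","w10a",240,100,400,160,5)
E
```

```text
(no output)
```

View pics/w10a.png

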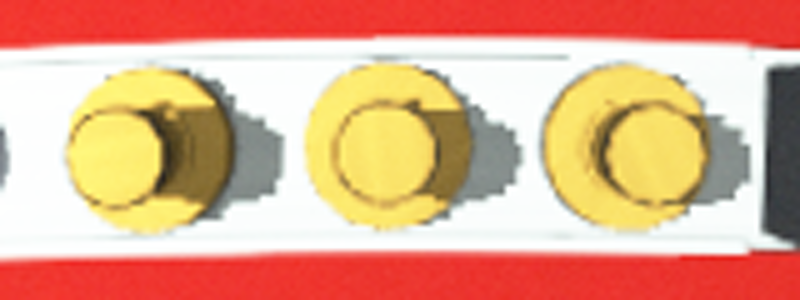

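```bash
python3 - <<'E'
from h import *
T=np.load("pics/w10.npy")
q=lambda p:(240+p[0]/5,100+p[1]/5)
for t,f in [((116,158),(151,149)),((386,154),(387,147)),((656,155),(626,148))]:
    print(onz("wrist",q(t),.085,T).round(4),onz("wrist",q(f),.047,T).round(4))
for y in(-27,27,81): print(st(0,y,85).round(4))
q=lambda p:(260+p[0]/6,160+p[1]/6)
for t in [(395,120),(292,113),(187,108)]: print(onz("top",q(t),.085).round(4))
print(rel(np.r_[st(0,-27,0)[:2],.14],down(SY+np.pi/2)))
E
```

```text
[ 0.6207 -0.0042  0.085 ] [ 0.6205 -0.0032  0.047 ]
[0.6219 0.0494 0.085 ] [0.6219 0.0492 0.047 ]
[0.6227 0.1028 0.085 ] [0.6227 0.1022 0.047 ]
[ 0.6177 -0.0058  0.085 ]
[0.6189 0.0482 0.085 ]
[0.62   0.1022 0.085 ]
[ 0.616  -0.0064  0.085 ]
[0.6184 0.0465 0.085 ]
[0.6197 0.1005 0.085 ]
(array([ 59.9, -59.1, 109.9]), array([ 0.03, -0.12,  0.04]))
```

Call:
{"method": "apply_moves", "body": {"commands": "58 -58 30 0 0 0 -0.1;58 -58 70 0 0 0 -0.1;58 -58 110 0 0 0 -0.1;58 -58 110 0 0 0 -0.1;58 -58 145 0 0 0 -0.1;58 -58 174 0 0 0 -0.1;58 -58 174 0 0 0 -0.1;58 -58 174 0 0 0 -0.1;58 -58 174 0 0 0 -1;58 -58 174 0 0 0 -1;58 -58 174 0 0 0 -1;58 -58 174 0 0 0 -1;58 -58 174 0 0 0 -1", "squeeze": 25}}

```text
time_s: 19.4
eef_pos: [0.6211, -0.006, 0.2407]
ee_rot: [0.034, 3.14, 0.0]
wrist_force: [-0.5, 1.2, 6.5]
finger_gap: 0.222
```

Call:
{"method": "apply_moves", "body": {"commands": "0 0 -50 0 0 0 -1;0 0 -110 0 0 0 -1;0 0 -170 0 0 0 -1;0 0 -190 0 0 0 -1;0 0 -190 0 0 0 -1"}}

```text
time_s: 20.02
eef_pos: [0.621, -0.0061, 0.4316]
ee_rot: [0.034, 3.138, -0.001]
wrist_force: [0.9, 0.6, -1.7]
finger_gap: 0.219
```

```bash
cat >> h.py <<'E'
def bk(C,yaw,x,y,z):
    c,s=np.cos(yaw),np.sin(yaw);return np.array([C[0]+(c*x-s*y)/1e3,C[1]+(s*x+c*y)/1e3,z])
E
python3 - <<'E'
from h import *
snap("top","t11");im,T=snap("wrist","w11");print(T.round(3)[:3,3],arm.observe()["finger_gap"])
crop("t11","t11a",380,190,470,265,8)
C=(.493,-.3335);y=np.radians(5.2)
print(rel(bk(C,y,32,32,.19),down(y+np.pi/2)))
print(rel(bk(C,y,120,0,.19),down(y+np.pi/2)))
E
```

```text
[ 0.62  -0.006  0.43 ] 0.22472618296564648
(array([  91.6, -294.8,   75.5]), array([ 0.02, -0.12, -6.44]))
(array([   0.6, -316.7,   75.3]), array([ 0.02, -0.12, -6.44]))
```

View pics/t11a.png

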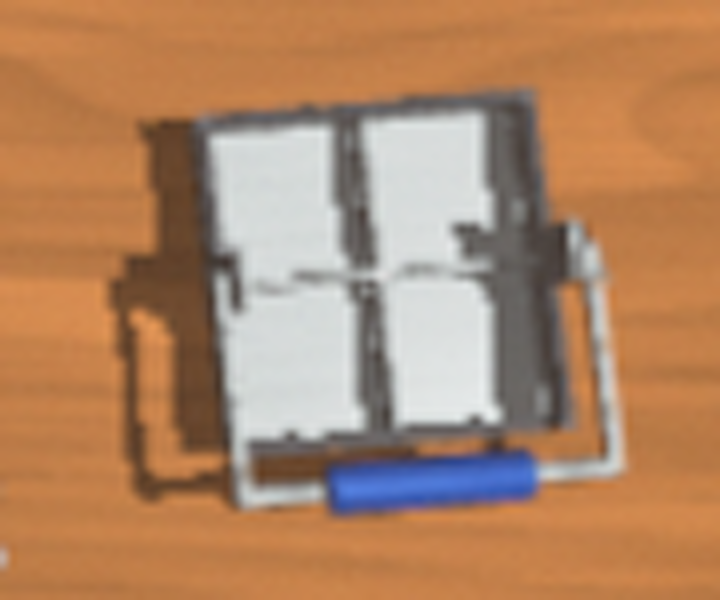

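View pics/w11.png

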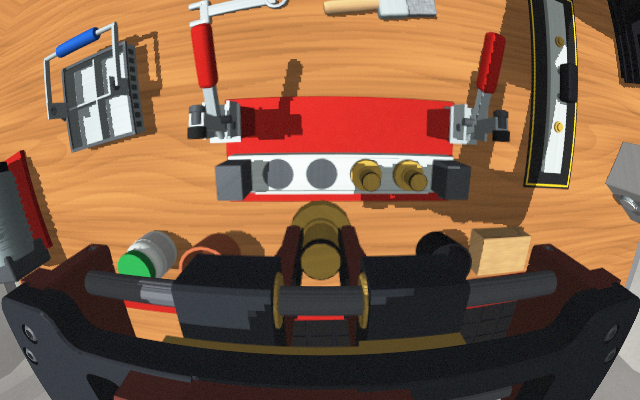

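Call:
{"method": "apply_moves", "body": {"commands": "0 -60 0 0 0 0 -1;0 -120 0 0 0 -3 -1;0 -180 0 0 0 -6.4 -1;0 -240 0 0 0 -6.4 -1;0 -317 20 0 0 -6.4 -1;0 -317 40 0 0 -6.4 -1;0 -317 40 0 0 -6.4 -1;0 -317 40 0 0 -6.4 -1"}}

```text
time_s: 21.12
eef_pos: [0.6138, -0.3219, 0.3888]
ee_rot: [0.142, -3.137, -0.003]
wrist_force: [-0.4, 0.4, -0.1]
finger_gap: 0.221
```

```bash
python3 - <<'E'
from h import *
im,T=snap("wrist","w12");print(T.round(4)[:3,3],arm.observe()["finger_gap"])
E
```

```text
[ 0.6138 -0.3219  0.3888] 0.21950599462103715
```

View pics/w12.png

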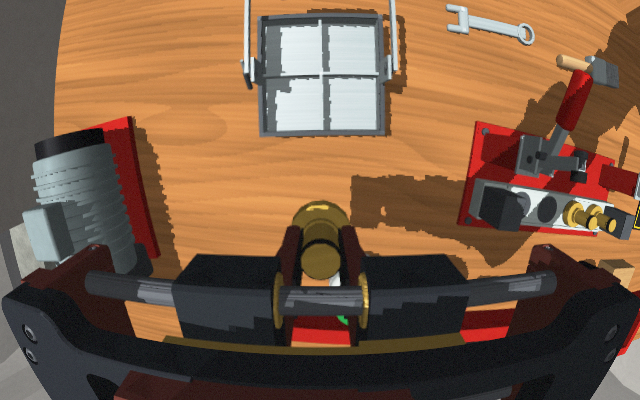

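```bash
python3 - <<'E'
from h import *
crop("w12","w12a",235,0,405,145,4.5)
T=np.load("pics/w12.npy")
cs=np.array([onz("wrist",p,.034,T) for p in [(261,15),(382,13),(386,135),(260,136)]]);print(cs.round(4),cs.mean(0))
print(onz("wrist",(322,75),.03,T))
d=cs[1]-cs[0]+cs[2]-cs[3];print(np.degrees(np.arctan2(-d[0],d[1])))
d=cs[1]-cs[2]+cs[0]-cs[3];print(np.degrees(np.arctan2(-d[1],-d[0])),[np.linalg.norm(cs[i]-cs[i-1]).round(4) for i in range(4)])
E
```

```text
[[ 0.4335 -0.4027  0.034 ]
 [ 0.4189 -0.2718  0.034 ]
 [ 0.5556 -0.2551  0.034 ]
 [ 0.5692 -0.3914  0.034 ]] [ 0.49428701 -0.33023195  0.034     ]
[ 0.4976989  -0.33030416  0.03      ]
6.018461065135559
5.848792431067409 [np.float64(0.1362), np.float64(0.1317), np.float64(0.1378), np.float64(0.1369)]
```

View pics/w12a.png

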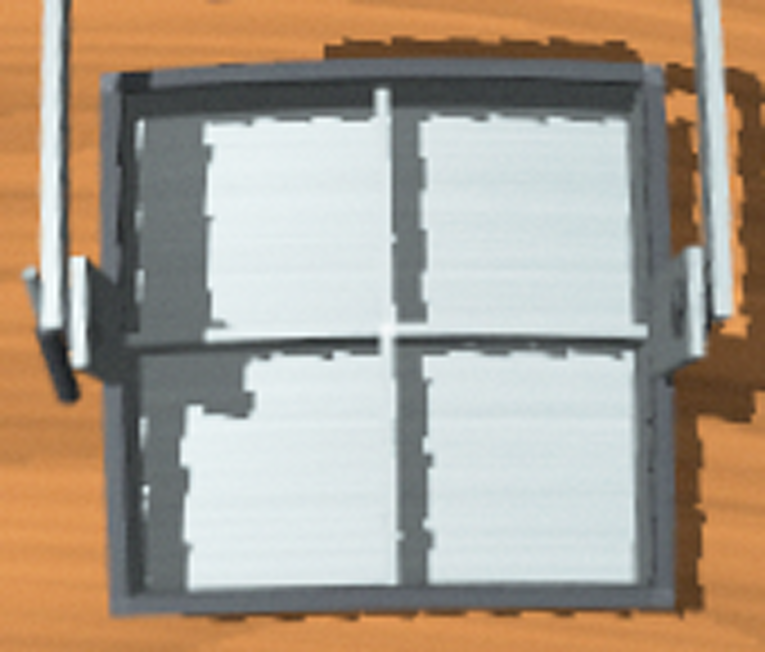

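```bash
python3 - <<'E'
from h import *
C=(.495,-.3315);y=np.radians(5.5)
print(rel(bk(C,y,32,32,.12),down(y+np.pi/2)))
print(rel(bk(C,y,32,32,.054),down(y+np.pi/2)))
E
```

```text
(array([ 87.6,  33.2, 106.7]), array([ 0.05, -0.02, -0.27]))
(array([ 87.6,  33.1, 172.7]), array([ 0.05, -0.02, -0.27]))
```

Call:
{"method": "apply_moves", "body": {"commands": "50 33 20 0 0 0 -1;88 33 50 0 0 0 -1;88 33 100 0 0 0 -1;88 33 107 0 0 0 -1;88 33 107 0 0 0 -1;88 33 140 0 0 0 -1;88 33 158 0 0 0 -1;88 33 166 0 0 0 -1;88 33 170 0 0 0 -1;88 33 172 0 0 0 -1;88 33 172 0 0 0 -1"}}

```text
time_s: 22.55
eef_pos: [0.5234, -0.2981, 0.2181]
ee_rot: [-0.141, 3.138, -0.001]
wrist_force: [-1.4, -0.1, -1.2]
finger_gap: 0.22
```

```bash
python3 - <<'E'
from h import *
im,T=snap("wrist","w13");snap("side","s13");print(T.round(4)[:3,3],arm.observe()["finger_gap"],arm.observe()["wrist_force"])
crop("s13","s13a",280,290,440,400,4.5)
E
```

```text
[ 0.5234 -0.2981  0.2181] 0.22424966446327538 [-0.43229851  0.4337139  -1.3784421 ]
```

View pics/w13.png

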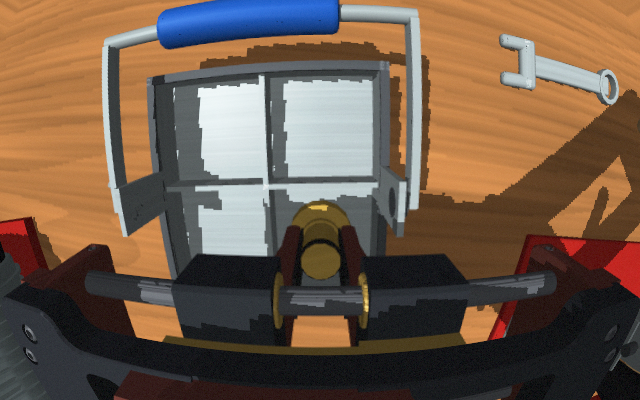

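View pics/s13a.png

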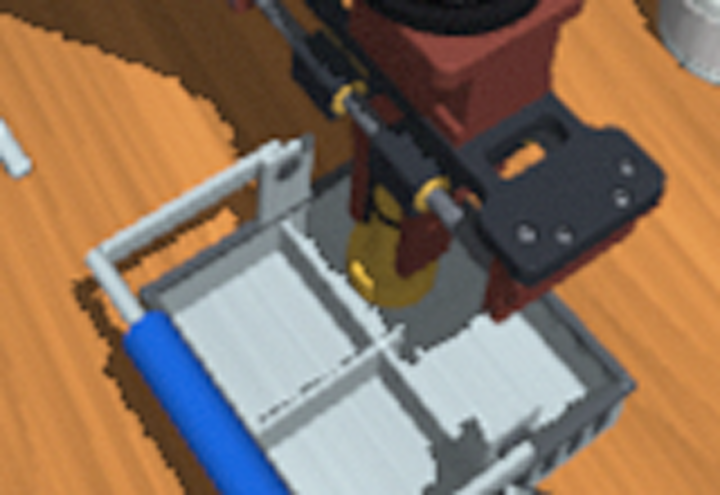

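Call:
{"method": "apply_moves", "body": {"commands": "0 0 1 0 0 0 -1;0 0 2 0 0 0 -1;0 0 3 0 0 0 -1;0 0 3 0 0 0 -1"}}

```text
time_s: 23.15
eef_pos: [0.5235, -0.298, 0.2158]
ee_rot: [-0.141, 3.138, -0.001]
wrist_force: [-0.5, 1.2, 8.8]
finger_gap: 0.223
```

Call:
{"method": "apply_moves", "body": {"commands": "0 0 0 0 0 0 -0.2;0 0 0 0 0 0 -0.2;0 0 0 0 0 0 -0.2;0 0 0 0 0 0 -0.2;0 0 -30 0 0 0 -0.2;0 0 -80 0 0 0 -0.2;0 0 -140 0 0 0 -0.2;0 0 -190 0 0 0 -0.2;0 0 -190 0 0 0 -0.2"}}

```text
time_s: 24.28
eef_pos: [0.5244, -0.2988, 0.4094]
ee_rot: [-0.141, 3.131, -0.009]
wrist_force: [0.8, 0.0, -0.6]
finger_gap: 0.398
```

```bash
python3 - <<'E'
from h import *
im,T=snap("wrist","w14");print(T.round(4)[:3,3],arm.observe()["finger_gap"])
Rw=down(SY+np.pi/2)
print(rel([.6205,.0485,.2],Rw),rel([.6205,.0485,.078],Rw))
E
```

```text
[ 0.5244 -0.2988  0.4094] 0.39611800438688566
(array([-127.6,  336.8,   43.1]), array([-0.15,  0.2 ,  6.37])) (array([-127.2,  337.1,  165.1]), array([-0.15,  0.2 ,  6.37]))
```

View pics/w14.png

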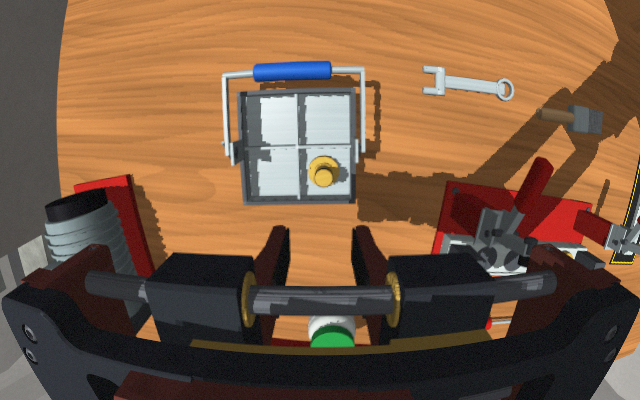

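Call:
{"method": "apply_moves", "body": {"commands": "-25 60 0 0 0 2 -0.1;-50 120 0 0 0 4 -0.1;-75 180 0 0 0 6 -0.1;-100 240 0 0 0 6.4 -0.1;-127 300 0 0 0 6.4 -0.1;-127 337 20 0 0 6.4 -0.1;-127 337 43 0 0 6.4 -0.1;-127 337 43 0 0 6.4 -0.1;-127 337 43 0 0 6.4 -0.1"}}

```text
time_s: 25.45
eef_pos: [0.6193, 0.0486, 0.3612]
ee_rot: [-0.035, -3.14, 0.0]
wrist_force: [-0.2, 0.4, 1.6]
finger_gap: 0.452
```

```bash
python3 - <<'E'
from h import *
im,T=snap("wrist","w15");print(T.round(4)[:3,3],arm.observe()["finger_gap"])
Rw=down(SY+np.pi/2)
print(rel([.6205,.0485,.078],Rw))
E
```

```text
[0.6193 0.0486 0.3612] 0.4551720260152886
(array([-9.000e-01,  1.000e-01,  1.208e+02]), array([ 0.  ,  0.  , -0.09]))
```

View pics/w15.png

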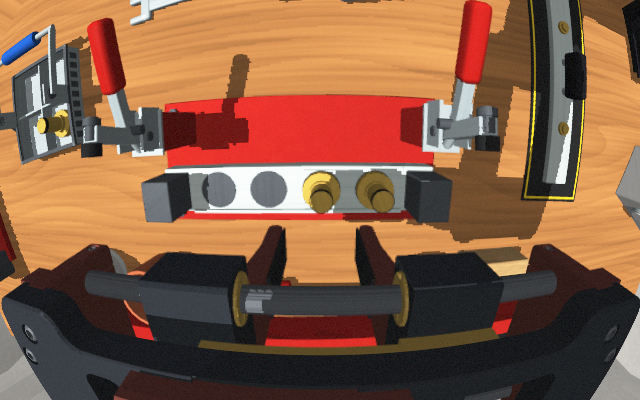

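Call:
{"method": "apply_moves", "body": {"commands": "-1 0 50 0 0 0 -0.1;-1 0 90 0 0 0 -0.1;-1 0 120 0 0 0 -0.1;-1 0 120 0 0 0 -0.1;-1 0 120 0 0 0 -0.1;-1 0 120 0 0 0 -1;-1 0 120 0 0 0 -1;-1 0 120 0 0 0 -1;-1 0 120 0 0 0 -1;-1 0 120 0 0 0 -1"}}

```text
time_s: 26.75
eef_pos: [0.6208, 0.0491, 0.2428]
ee_rot: [0.034, 3.14, -0.0]
wrist_force: [-0.7, 1.0, 6.1]
finger_gap: 0.221
```

Call:
{"method": "apply_moves", "body": {"commands": "0 0 -50 0 0 0 -1;0 0 -110 0 0 0 -1;0 0 -170 0 0 0 -1;0 0 -190 0 0 0 -1;0 0 -190 0 0 0 -1"}}

```text
time_s: 27.38
eef_pos: [0.6207, 0.0491, 0.4337]
ee_rot: [0.034, 3.137, 0.0]
wrist_force: [0.1, -0.3, -0.6]
finger_gap: 0.222
```

```bash
python3 - <<'E'
from h import *
snap("top","t16");crop("t16","t16a",380,190,470,265,8)
C=(.495,-.3315);y=np.radians(5.5)
print(arm.observe()["finger_gap"],rel(bk(C,y,32,-32,.22),down(y+np.pi/2)))
E
```

```text
0.22185988492231684 (array([  81.4, -411.3,   48.6]), array([ 0.01,  0.03, -6.73]))
```

View pics/t16a.png

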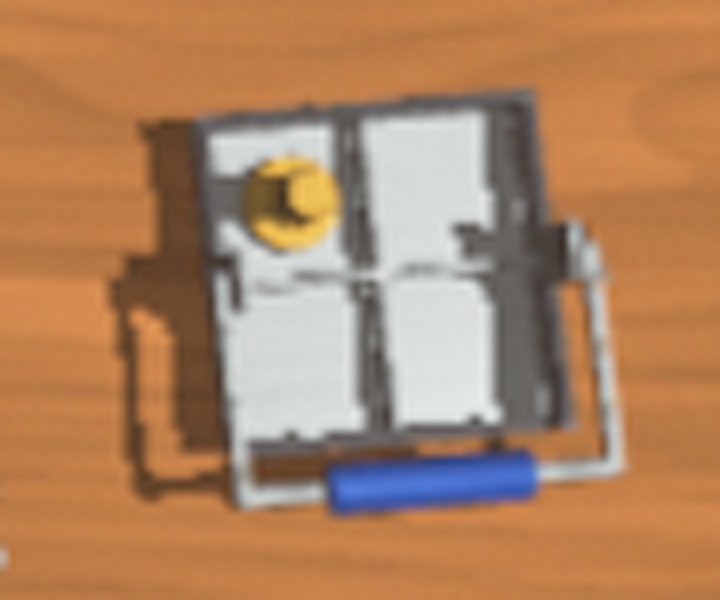

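Call:
{"method": "apply_moves", "body": {"commands": "0 -60 0 0 0 0 -1;10 -120 0 0 0 -3 -1;25 -180 0 0 0 -6.7 -1;40 -240 0 0 0 -6.7 -1;55 -300 0 0 0 -6.7 -1;70 -360 20 0 0 -6.7 -1;81 -410 49 0 0 -6.7 -1;81 -410 49 0 0 -6.7 -1;81 -410 49 0 0 -6.7 -1;81 -410 49 0 0 -6.7 -1"}}

```text
time_s: 28.68
eef_pos: [0.531, -0.3578, 0.3826]
ee_rot: [0.152, -3.138, -0.001]
wrist_force: [-0.2, -0.0, -0.6]
finger_gap: 0.225
```

```bash
python3 - <<'E'
from h import *
im,T=snap("wrist","w17");print(T.round(4)[:3,3],arm.observe()["finger_gap"])
C=(.4955,-.3305);y=np.radians(5.5)
print(rel(bk(C,y,32,-32,.12),down(y+np.pi/2)),rel(bk(C,y,32,-32,.0555),down(y+np.pi/2)))
E
```

```text
[ 0.531  -0.3578  0.3826] 0.2192293104889373
(array([  0.9,  -1.5, 100. ]), array([0.  , 0.02, 0.06])) (array([  0.9,  -1.5, 164.5]), array([0.  , 0.02, 0.06]))
```

View pics/w17.png

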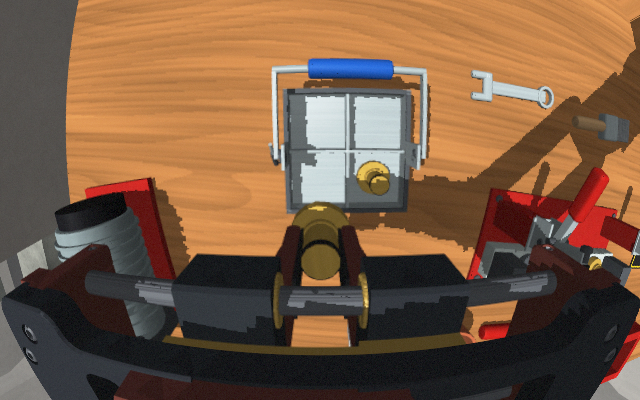

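Call:
{"method": "apply_moves", "body": {"commands": "1 -1 50 0 0 0 -1;1 -1 100 0 0 0 -1;1 -1 135 0 0 0 -1;1 -1 155 0 0 0 -1;1 -1 161 0 0 0 -1;1 -1 164 0 0 0 -1;1 -1 165 0 0 0 -1;1 -1 166 0 0 0 -1;1 -1 167 0 0 0 -1;1 -1 167 0 0 0 -1"}}

```text
time_s: 29.98
eef_pos: [0.5303, -0.3604, 0.2178]
ee_rot: [-0.149, 3.136, -0.002]
wrist_force: [-0.4, 2.8, 9.9]
finger_gap: 0.22
```

Seated (≈10 N). Release and return for the third nozzle.

Call:
{"method": "apply_moves", "body": {"commands": "0 0 0 0 0 0 -0.2;0 0 0 0 0 0 -0.2;0 0 0 0 0 0 -0.2;0 0 0 0 0 0 -0.2;0 0 -30 0 0 0 -0.2;0 0 -80 0 0 0 -0.2;0 0 -140 0 0 0 -0.2;0 0 -190 0 0 0 -0.2;0 0 -190 0 0 0 -0.2"}}

```text
time_s: 31.1
eef_pos: [0.5308, -0.3611, 0.4107]
ee_rot: [-0.15, 3.131, -0.01]
wrist_force: [0.2, -0.4, 0.3]
finger_gap: 0.395
```

```bash
python3 - <<'E'
from h import *
im,T=snap("wrist","w18");print(T.round(4)[:3,3],arm.observe()["finger_gap"])
Rw=down(SY+np.pi/2)
print(rel([.6212,.1022,.2],Rw))
E
```

```text
[ 0.5308 -0.3611  0.4107] 0.39890463773642193
(array([-134.7,  452.1,   43.8]), array([-0.17,  0.18,  6.66]))
```

View pics/w18.png

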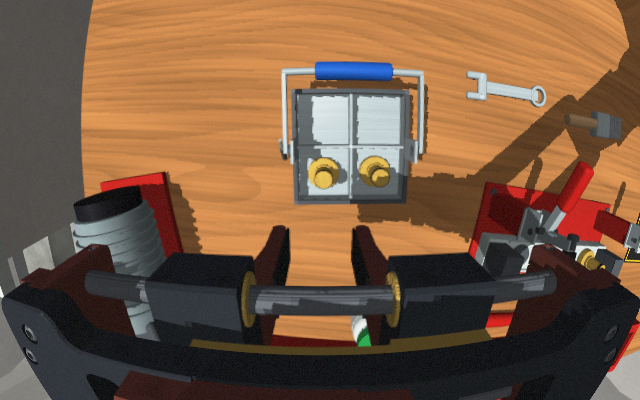

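Call:
{"method": "apply_moves", "body": {"commands": "-20 60 0 0 0 2 -0.1;-40 120 0 0 0 4 -0.1;-60 180 0 0 0 6 -0.1;-80 240 0 0 0 6.6 -0.1;-100 300 0 0 0 6.6 -0.1;-120 360 0 0 0 6.6 -0.1;-135 420 0 0 0 6.6 -0.1;-135 452 0 0 0 6.6 -0.1;-135 452 44 0 0 6.6 -0.1;-135 452 44 0 0 6.6 -0.1;-135 452 44 0 0 6.6 -0.1"}}

```text
time_s: 32.52
eef_pos: [0.6209, 0.1022, 0.3613]
ee_rot: [-0.032, -3.14, 0.0]
wrist_force: [0.1, 0.5, 0.3]
finger_gap: 0.447
```

```bash
python3 - <<'E'
from h import *
im,T=snap("wrist","w19");print(T.round(4)[:3,3],arm.observe()["finger_gap"])
Rw=down(SY+np.pi/2)
print(rel([.6212,.1022,.078],Rw))
E
```

```text
[0.6209 0.1022 0.3613] 0.4494947077779255
(array([2.000e-01, 1.000e-01, 1.212e+02]), array([0.  , 0.02, 0.01]))
```

View pics/w19.png

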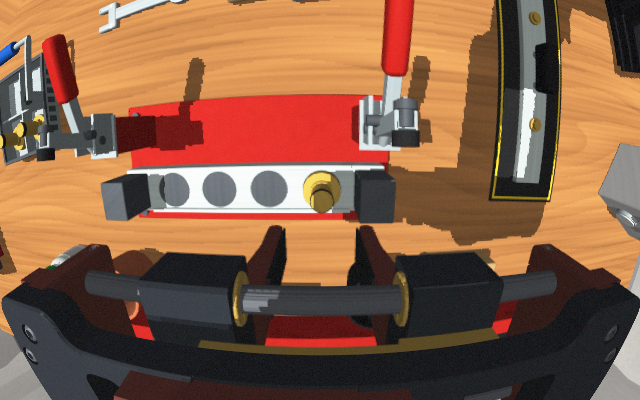

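Call:
{"method": "apply_moves", "body": {"commands": "0 0 30 0 0 0 -0.27;0 0 50 0 0 0 -0.27;0 0 50 0 0 0 -0.27;0 0 90 0 0 0 -0.27;0 0 110 0 0 0 -0.27;0 0 121 0 0 0 -0.27;0 0 121 0 0 0 -0.27;0 0 121 0 0 0 -1;0 0 121 0 0 0 -1;0 0 121 0 0 0 -1;0 0 121 0 0 0 -1;0 0 121 0 0 0 -1"}}

```text
time_s: 34.08
eef_pos: [0.6216, 0.1027, 0.2419]
ee_rot: [0.031, 3.139, 0.0]
wrist_force: [0.2, 0.4, 6.1]
finger_gap: 0.219
```

Call:
{"method": "apply_moves", "body": {"commands": "0 0 -50 0 0 0 -1;0 0 -110 0 0 0 -1;0 0 -170 0 0 0 -1;0 0 -190 0 0 0 -1;0 0 -190 0 0 0 -1"}}

```text
time_s: 34.7
eef_pos: [0.6213, 0.1027, 0.4327]
ee_rot: [0.031, 3.138, 0.001]
wrist_force: [-0.0, 0.2, -1.4]
finger_gap: 0.219
```

```bash
python3 - <<'E'
from h import *
snap("top","t20");crop("t20","t20a",380,190,470,265,8)
C=(.4955,-.3305);y=np.radians(5.5)
print(arm.observe()["finger_gap"],rel(bk(C,y,-32,32,.22),down(y+np.pi/2)))
E
```

```text
0.222042077088473 (array([ 152.1, -407.4,   47.6]), array([ 0.01,  0.02, -6.64]))
```

View pics/t20a.png

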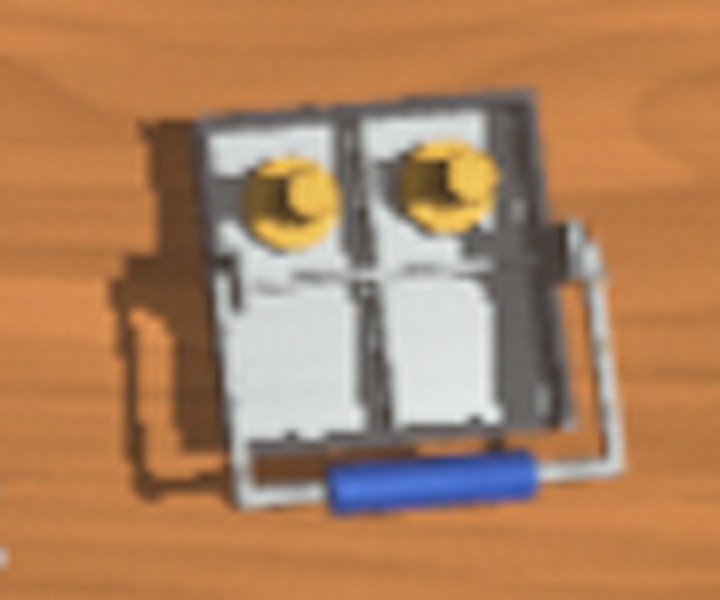

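Call:
{"method": "apply_moves", "body": {"commands": "0 -60 0 0 0 0 -1;20 -120 0 0 0 -3 -1;45 -180 0 0 0 -6.6 -1;70 -240 0 0 0 -6.6 -1;100 -300 0 0 0 -6.6 -1;125 -360 10 0 0 -6.6 -1;152 -407 48 0 0 -6.6 -1;152 -407 48 0 0 -6.6 -1;152 -407 48 0 0 -6.6 -1;152 -407 48 0 0 -6.6 -1"}}

```text
time_s: 36.0
eef_pos: [0.4617, -0.3003, 0.3827]
ee_rot: [-0.151, 3.138, 0.001]
wrist_force: [0.1, 0.1, -1.6]
finger_gap: 0.222
```

```bash
python3 - <<'E'
from h import *
im,T=snap("wrist","w21");print(T.round(4)[:3,3],arm.observe()["finger_gap"])
snap("side","s21")
C=(.4955,-.3305);y=np.radians(5.5)
print(rel(bk(C,y,-32,32,.055),down(y+np.pi/2)))
E
```

```text
[ 0.4617 -0.3003  0.3827] 0.22411766369003666
(array([  1.6,  -1.3, 165.2]), array([-0.02,  0.06,  0.07]))
```

View pics/w21.png

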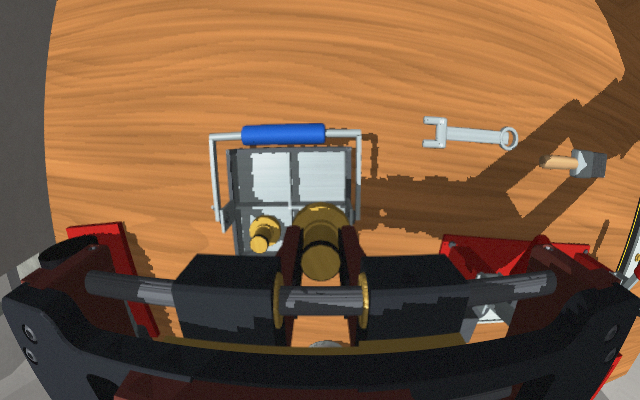

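View pics/s21.png

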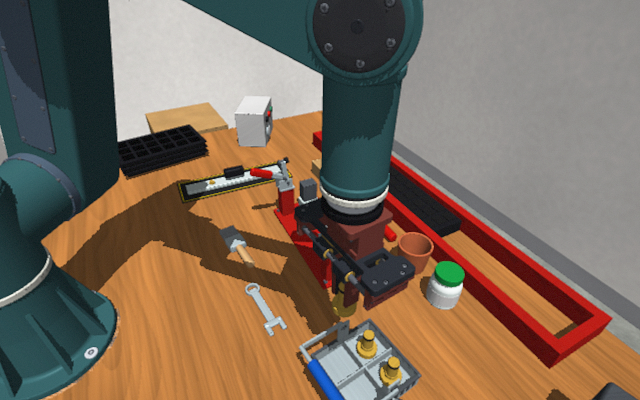

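Call:
{"method": "apply_moves", "body": {"commands": "1 -1 50 0 0 0 -1;1 -1 100 0 0 0 -1;1 -1 135 0 0 0 -1;1 -1 155 0 0 0 -1;1 -1 161 0 0 0 -1;1 -1 164 0 0 0 -1;1 -1 166 0 0 0 -1;1 -1 167 0 0 0 -1;1 -1 168 0 0 0 -1;1 -1 168 0 0 0 -1"}}

```text
time_s: 37.35
eef_pos: [0.4608, -0.3025, 0.2169]
ee_rot: [-0.149, 3.135, -0.002]
wrist_force: [-0.3, 3.8, 13.3]
finger_gap: 0.219
```

Call:
{"method": "apply_moves", "body": {"commands": "0 0 0 0 0 0 -0.2;0 0 0 0 0 0 -0.2;0 0 0 0 0 0 -0.2;0 0 0 0 0 0 -0.2;0 0 -30 0 0 0 -0.2;0 0 -80 0 0 0 -0.2;0 0 -140 0 0 0 -0.2;0 0 -190 0 0 0 -0.2;0 0 -190 0 0 0 -0.2"}}

```text
time_s: 38.48
eef_pos: [0.4611, -0.3033, 0.409]
ee_rot: [-0.149, 3.132, -0.009]
wrist_force: [0.3, 0.0, -0.7]
finger_gap: 0.399
```

```bash
python3 - <<'E'
from h import *
im,T=snap("wrist","w22");print(T.round(4)[:3,3],arm.observe()["finger_gap"],arm.observe()["joint_pos"].round(2))
y=np.radians(5.5)
print(rel([.58,-.33,.25],down(y+np.pi)))
print(rel([.45,-.33,.25],down(y)))
E
```

```text
[ 0.4611 -0.3033  0.409 ] 0.39454367449567995 [-0.71  0.29  1.62  0.    1.24 -2.37]
(array([-116.5,  -38.6,   -6.1]), array([ -0.26,  -0.  , -90.03]))
(array([ 13. , -26.2,  -6.5]), array([-0.  ,  0.26, 89.97]))
```

View pics/w22.png

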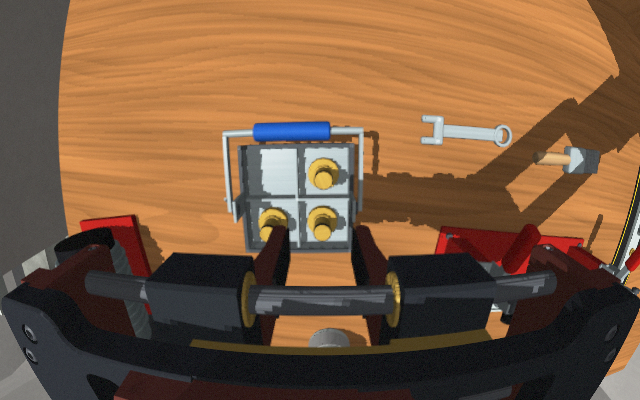

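```bash
python3 - <<'E'
from h import *
T=np.load("pics/w22.npy")
for a in((253,131),(330,129),(291.5,130.5)):print(onz("wrist",a,.073,T))
y=np.radians(5.5)
print(rel([.413,-.339,.2],down(y)))
E
```

```text
[ 0.41360378 -0.37960641  0.073     ]
[ 0.40513707 -0.30128807  0.073     ]
[ 0.41018406 -0.33988369  0.073     ]
(array([ 50.8, -31.5,  43.4]), array([-0.  ,  0.26, 89.97]))
```

Call:
{"method": "apply_moves", "body": {"commands": "20 -10 0 0 0 10 -0.27;40 -20 0 0 0 20 -0.27;51 -31 0 0 0 30 -0.27;51 -31 0 0 0 40 -0.27;51 -31 0 0 0 50 -0.27;51 -31 0 0 0 60 -0.27;51 -31 0 0 0 70 -0.27;51 -31 20 0 0 80 -0.27;51 -31 43 0 0 90 -0.27;51 -31 43 0 0 90 -0.27;51 -31 43 0 0 90 -0.27"}}

```text
time_s: 39.9
eef_pos: [0.4121, -0.338, 0.3612]
ee_rot: [-2.108, -2.327, -0.0]
wrist_force: [0.4, 0.5, -0.2]
finger_gap: 0.368
```

```bash
python3 - <<'E'
from h import *
im,T=snap("wrist","w23");snap("side","s23");print(T.round(4)[:3,3],arm.observe()["finger_gap"],arm.observe()["joint_pos"].round(2))
E
```

```text
[ 0.4121 -0.338   0.3612] 0.3623331100532776 [-0.82  0.31  1.71  0.    1.13 -0.91]
```

View pics/w23.png

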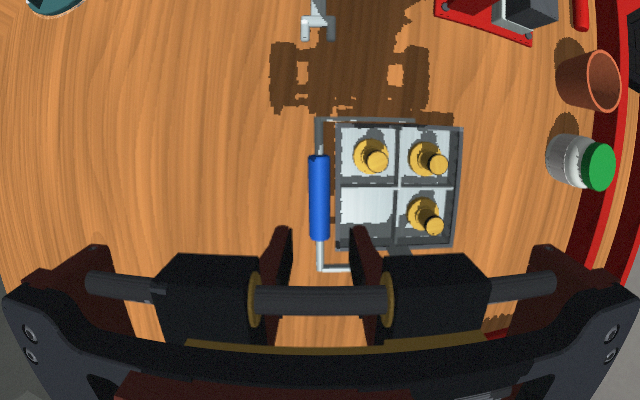

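View pics/s23.png

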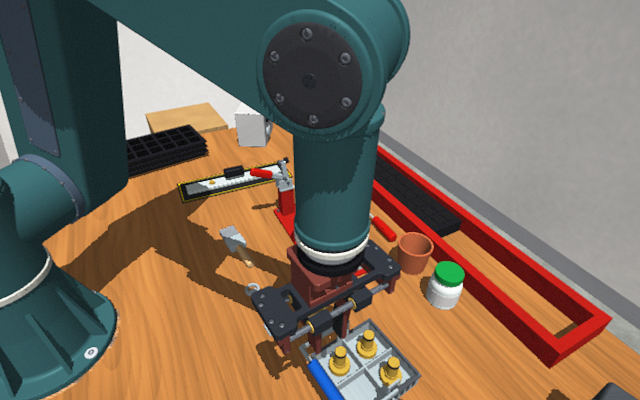

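```bash
python3 - <<'E'
from h import *
T=np.load("pics/w23.npy");im=cv2.imread("pics/w23.png")
h=cv2.cvtColor(im,cv2.COLOR_BGR2HSV);m=((h[...,0]>100)&(h[...,0]<130)&(h[...,1]>120)&(h[...,2]>70)).astype(np.uint8)
k,l,s,c=cv2.connectedComponentsWithStats(m);i=1+np.argmax(s[1:,4]);print(s[i],c[i])
p=onz("wrist",c[i],.073,T);print(p)
ys,xs=np.nonzero(l==i)
for lo,hi in((s[i][1]+5,s[i][1]+20),(s[i][1]+s[i][3]-20,s[i][1]+s[i][3]-5)):
    w=(ys>lo)&(ys<hi);print(onz("wrist",(xs[w].mean(),ys[w].mean()),.073,T))
y=np.radians(5.5)
print(rel(np.r_[p[:2],.069],down(y)))
E
```

```text
[ 308  155   22   86 1749] [319.0869068  196.83647799]
[ 0.41134427 -0.33813658  0.073     ]
[ 0.40862706 -0.3117871   0.073     ]
[ 0.41464215 -0.36804589  0.073     ]
(array([  0.3,  -1.1, 130.1]), array([0.02, 0.03, 0.09]))
```

Call:
{"method": "apply_moves", "body": {"commands": "0 -1 50 0 0 -0.5 -0.27;0 -1 90 0 0 -0.5 -0.27;0 -1 115 0 0 -0.5 -0.27;0 -1 130 0 0 -0.5 -0.27;0 -1 130 0 0 -0.5 -0.27;0 -1 130 0 0 -0.5 -0.27"}}

```text
time_s: 40.75
eef_pos: [0.4117, -0.3387, 0.2327]
ee_rot: [2.101, 2.333, -0.0]
wrist_force: [0.8, -0.1, 0.3]
finger_gap: 0.368
```

```bash
python3 - <<'E'
from h import *
im,T=snap("wrist","w24");snap("side","s24");print(T.round(4)[:3,3],arm.observe()["finger_gap"],arm.observe()["wrist_force"])
crop("s24","s24a",260,280,440,400,4.4)
E
```

```text
[ 0.4117 -0.3387  0.2327] 0.36272454688877354 [-0.96144284  0.5209564   0.56140234]
```

View pics/s24a.png

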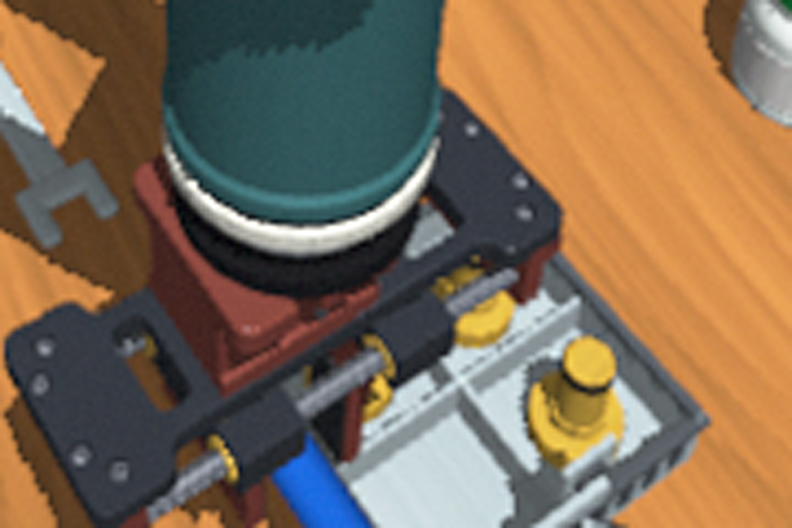

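View pics/w24.png

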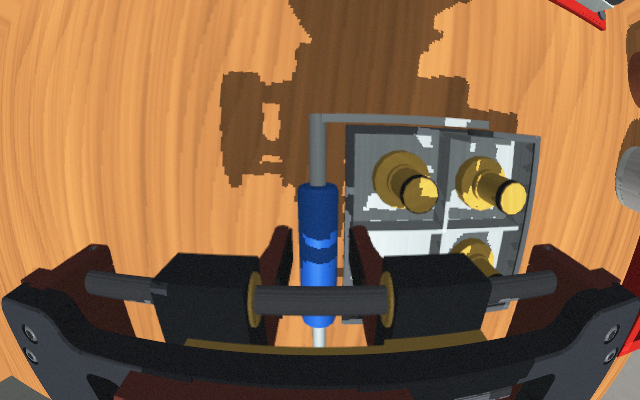

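Call:
{"method": "apply_moves", "body": {"commands": "0 0 0 0 0 0 -1;0 0 0 0 0 0 -1;0 0 0 0 0 0 -1;0 0 0 0 0 0 -1;0 0 0 0 0 0 -1", "squeeze": 20}}

```text
time_s: 41.48
eef_pos: [0.4112, -0.3383, 0.232]
ee_rot: [2.103, 2.334, -0.0]
wrist_force: [-2.9, -0.4, 5.2]
finger_gap: 0.217
```

Call:
{"method": "apply_moves", "body": {"commands": "0 0.4 -8.4 0 0 0 -1;0 1.7 -16.7 0 0 0 -1;0 3.8 -24.8 0 0 0 -1;0 6.6 -32.7 0 0 0 -1;0 10.3 -40.3 0 0 0 -1;0 14.7 -47.4 0 0 0 -1;0 19.8 -54.1 0 0 0 -1;0 25.5 -60.3 0 0 0 -1"}}

```text
time_s: 42.48
eef_pos: [0.4368, -0.3355, 0.2927]
ee_rot: [-2.103, -2.334, 0.0]
wrist_force: [-2.7, -1.7, 1.5]
finger_gap: 0.222
```

```bash
python3 - <<'E'
from h import *
im,T=snap("wrist","w25");snap("side","s25");print(T.round(4)[:3,3],arm.observe()["finger_gap"],arm.observe()["wrist_force"])
crop("s25","s25a",260,250,440,400,4)
E
```

```text
[ 0.4368 -0.3355  0.2927] 0.2179744720869594 [-4.64400359 -1.83193455  3.88196636]
```

View pics/s25a.png

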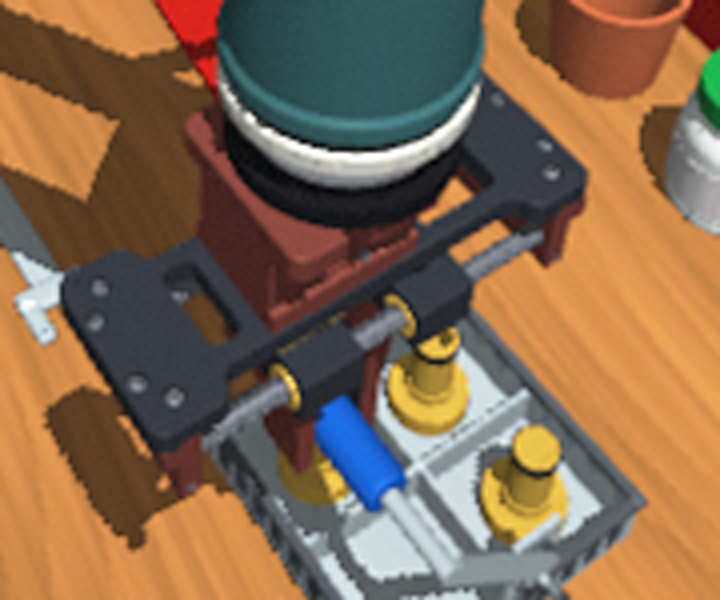

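View pics/w25.png

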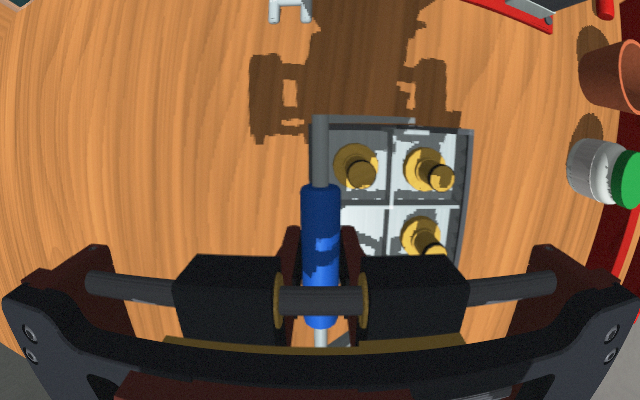

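Call:
{"method": "apply_moves", "body": {"commands": "0 6.3 -5.5 0 0 0 -1;0 13.1 -10.4 0 0 0 -1;0 20.4 -14.6 0 0 0 -1;0 28.1 -18 0 0 0 -1;0 36 -20.6 0 0 0 -1;0 44.2 -22.5 0 0 0 -1;0 52.6 -23.5 0 0 0 -1;0 58.5 -23.7 0 0 0 -1;0 60 -23.5 0 0 0 -1;0 60 -23.5 0 0 0 -1"}}

```text
time_s: 43.82
eef_pos: [0.4957, -0.3293, 0.3162]
ee_rot: [-2.101, -2.334, 0.003]
wrist_force: [-7.6, -0.8, 12.1]
finger_gap: 0.217
```

```bash
python3 - <<'E'
from h import *
im,T=snap("wrist","w26");snap("side","s26");print(T.round(4)[:3,3],arm.observe()["finger_gap"],arm.observe()["wrist_force"])
crop("s26","s26a",260,250,440,400,4)
E
```

```text
[ 0.4957 -0.3293  0.3162] 0.22375943952152244 [-7.44239234  0.76479398 11.2541025 ]
```

View pics/s26a.png

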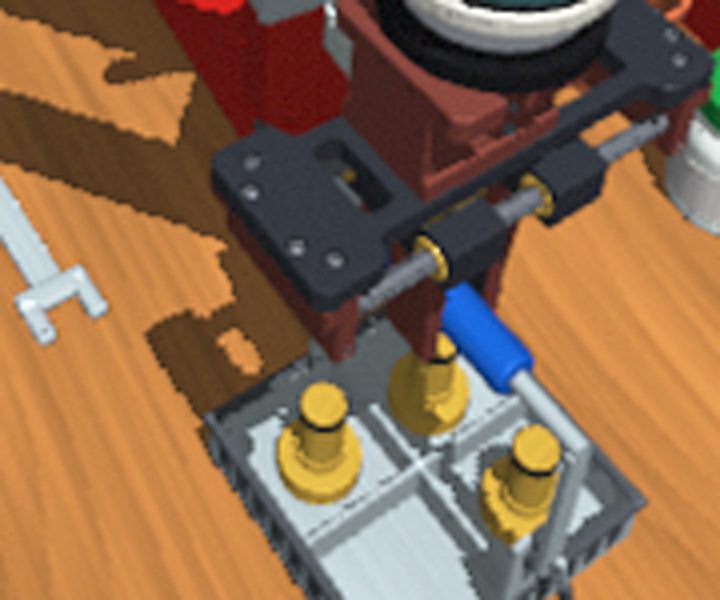

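View pics/w26.png

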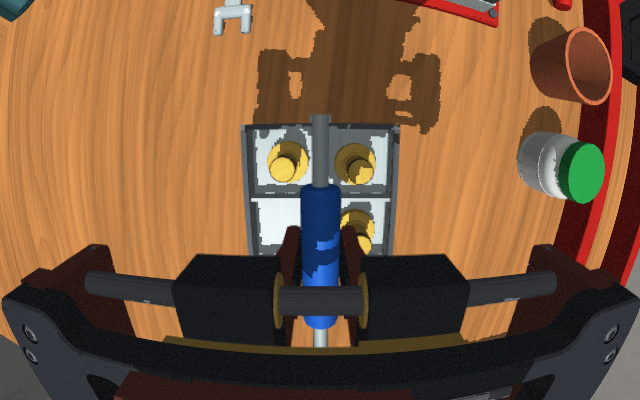

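Call:
{"method": "apply_moves", "body": {"commands": "0 0 0 0 0 0 -0.2;0 0 0 0 0 0 -0.1;0 0 0 0 0 0 -0.1;0 0 0 0 0 0 -0.1;0 0 -20 0 0 0 -0.1;0 0 -60 0 0 0 -0.1;0 0 -110 0 0 0 -0.1;40 -60 -130 0 0 0 -0.1;80 -120 -130 0 0 0 -0.1;80 -120 -130 0 0 0 -0.1;80 -120 -130 0 0 0 -0.1"}}

```text
time_s: 45.3
eef_pos: [0.3676, -0.2615, 0.4458]
ee_rot: [2.103, 2.333, 0.0]
wrist_force: [0.9, -0.1, -0.2]
finger_gap: 0.452
```

```bash
python3 - <<'E'
from h import *
im,T=snap("wrist","w27");snap("side","s27");snap("top","t27");print(T.round(4)[:3,3],arm.observe()["finger_gap"],arm.observe()["wrist_force"])
crop("s27","s27a",260,230,440,400,3.5)
E
```

```text
[ 0.3676 -0.2615  0.4458] 0.4473485668612104 [-0.28732595  0.13014556 -0.82043835]
```

View pics/s27a.png

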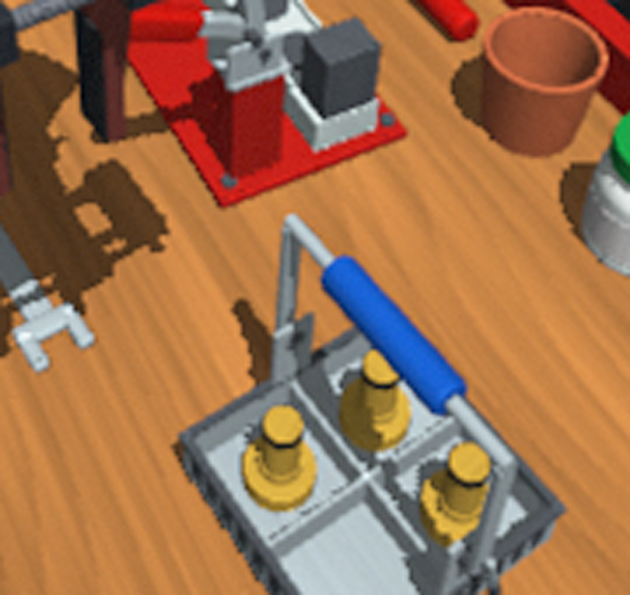

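View pics/w27.png

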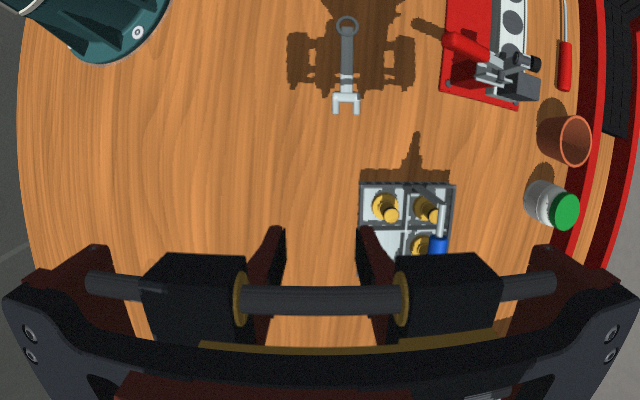

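View pics/t27.png

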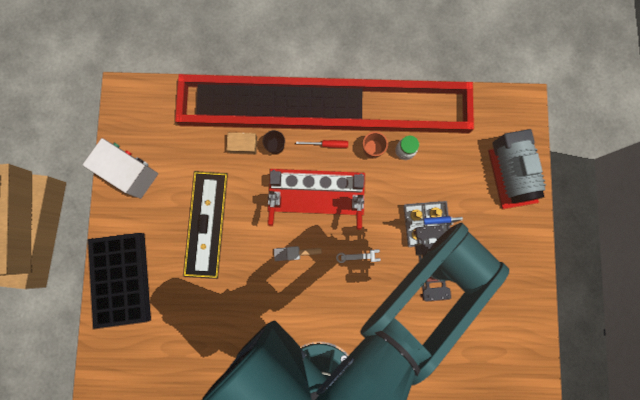

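```bash
python3 - <<'E'
from h import *
r=[]
for n in("top","side"):
  im=arm.get_image(n)[:,:,::-1].copy();h=cv2.cvtColor(im,cv2.COLOR_BGR2HSV)
  m=((h[...,0]>100)&(h[...,0]<130)&(h[...,1]>120)&(h[...,2]>70)).astype(np.uint8)
  k,l,s,c=cv2.connectedComponentsWithStats(m);i=1+np.argmax(s[1:,4]);print(n,s[i],c[i]);r.append(ray(n,c[i]))
print(tri(r))
E
```

```text
top [424 217  27   7 151] [437.04635762 219.9602649 ]
side [352 303  41  46 620] [371.8483871  325.35322581]
(array([ 0.49357729, -0.33263522,  0.15013732]), [np.float64(0.00012305805708400717), np.float64(0.00012305805708396356)])
```

The grip is at z = 150 mm over the basket's middle, so the handle is held in its upright detent. I'm handing in.

```bash
python3 - <<'E'
from station import arm
print(arm.job_done())
E
```

```text
the job is handed in; nothing more can be done
None
```

The job is done and handed in at about 45 s of the 210 s allowed:

- **Clamps:** I pushed both toggle clamps fully over to their stops, and they stayed open.
- **Vacuum cap:** It lies flat and lengthwise inside the yellow border of the mat.
- **Nozzles:** Three were present; the rail slot at y = -81 mm was empty. All three stand upright in the basket, each in its own compartment.
- **Carry handle:** I swung it up last and let go. It stayed up, with its grip measured 150 mm above the bench over the basket's middle, which matches upright at its stop.

In the last pictures all of this still held and the gripper was clear of everything. I saw none of the other bench items moved, and the basket was not seen to be knocked aside. The highest wrist force I read was about 27 N, at the clamp stops. The wrist and top cameras disagreed by 2–5 mm on the nozzle and basket positions. I used values in between, and every grasp and placement worked. No check failed.

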